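# Pack resin specimens flush in a scanner holder

### The job

Get the specimen holder ready for the fixed-focus scan: squeeze the two sprung tabs of its clip-on frame, take the frame off and lay it on the bench; then load every resin block on the bench into a place of its own, section face up, packed underneath with the combination of steel spacer plates that brings its top face flush with the tops of the cheeks. Clip the frame back on so that it lies flat and both tabs have sprung back, put every spare plate away in the open tin, and leave the other things on the bench alone.

Things in the scene. Friction and masses are not known exactly. Their poses are not given: they have to be found in the camera images.
- holder: Aluminium specimen holder fixed to the bench, 70 x 244 mm base, 57 mm high. Origin: centre of its underside; x across, y along, z up. Three places 74 mm apart along y, each between two upright cheeks with corner lips; clear inside 40 mm (x, bevelled to 45 mm at the top) by 47 mm (y). Place floor 12 mm, cheek tops 57 mm above the bench: each place is 45 mm deep. Position and yaw vary.
- holder_top (a point): Centre of the holder in the plane of the cheek tops; axes as the holder's. The y sides of the places are open between the lips (opening 32 mm wide), so that fingers closing along the holder's y can go down to the floor beside a plate or block; from one block to the next there are 32 mm for a finger.
- place0 (a point): Centre of the -y place of the holder, in the plane of the cheek tops, 45 mm above the floor of the place; axes as the holder's.
- place1 (a point): Centre of the middle place of the holder, in the plane of the cheek tops, 45 mm above the floor of the place; axes as the holder's.
- place2 (a point): Centre of the +y place of the holder, in the plane of the cheek tops, 45 mm above the floor of the place; axes as the holder's.
- frame_base (a point): Grey plastic clip-on frame with three windows, 51 x 216 x 5 mm, about 0.17 kg. This point: its centre, in the plane of its underside (which lies on the cheek tops when it is on); x across, y along, z up. Skirts at its two ends reach 16 mm below: they pass outside the end cheeks with 2.5 mm to spare, and on the bench it stands level on them. Fits either way round.
- frame_grip (a point): Midway between the frame's two black squeeze tabs, 18 mm above its underside. The tabs are paddles 26 mm wide (along y), one on each side along the frame's x, from 10 to 28 mm above the underside. At rest they lean out, 62 mm over the tops; squeezed fully they stand upright, 42 mm over their outer faces, and the frame is carried by them. Keep fingertips 10 mm above the underside.
- tab_far (a joint): Sprung squeeze tab on the frame's +x side: 0 rad at rest (its hook is under the holder's ledge when the frame is on), 0.36 squeezed fully; the hook is clear beyond 0.28. Springs back when let go; 3 N at the paddle to start, 12 N fully squeezed. The frame comes off and goes on only with both tabs squeezed; squeeze, lower it flat on the cheeks, let go.
- tab_near (a joint): The same on the frame's -x side.
- plate5_c (a point): Centre (half-way up) of a loose steel spacer plate, 36 mm (x) by 42 mm (y), 5 mm thick, 20 g, with 1 drilled mark in its top (one for every 5 mm). Lies flat on the bench; z up. Seize it across its 42 mm length (y).
- plate10_a_c (a point): Centre (half-way up) of a loose steel spacer plate, 36 mm (x) by 42 mm (y), 10 mm thick, 41 g, with 2 drilled marks in its top (one for every 5 mm). Lies flat on the bench; z up. Seize it across its 42 mm length (y).
- plate10_b_c (a point): Centre (half-way up) of a loose steel spacer plate, 36 mm (x) by 42 mm (y), 10 mm thick, 41 g, with 2 drilled marks in its top (one for every 5 mm). Lies flat on the bench; z up. Seize it across its 42 mm length (y).
- plate15_a_c (a point): Centre (half-way up) of a loose steel spacer plate, 36 mm (x) by 42 mm (y), 15 mm thick, 61 g, with 3 drilled marks in its top (one for every 5 mm). Lies flat on the bench; z up. Seize it across its 42 mm length (y).
- plate15_b_c (a point): Centre (half-way up) of a loose steel spacer plate, 36 mm (x) by 42 mm (y), 15 mm thick, 61 g, with 3 drilled marks in its top (one for every 5 mm). Lies flat on the bench; z up. Seize it across its 42 mm length (y).
- plate20_c (a point): Centre (half-way up) of a loose steel spacer plate, 36 mm (x) by 42 mm (y), 20 mm thick, 82 g, with 4 drilled marks in its top (one for every 5 mm). Lies flat on the bench; z up. Seize it across its 42 mm length (y).
- block15_c (a point): Centre (half-way up) of a loose cream resin block with a polished shell section in its top face, 36 mm (x) by 42 mm (y), 15 mm thick. Lies flat, section up; z up. Seize it across its 42 mm length (y). Absent in some starts.
- block20_c (a point): Centre (half-way up) of a loose cream resin block with a polished shell section in its top face, 36 mm (x) by 42 mm (y), 20 mm thick. Lies flat, section up; z up. Seize it across its 42 mm length (y). Absent in some starts.
- block25_c (a point): Centre (half-way up) of a loose cream resin block with a polished shell section in its top face, 36 mm (x) by 42 mm (y), 25 mm thick. Lies flat, section up; z up. Seize it across its 42 mm length (y). Absent in some starts.
- block30_c (a point): Centre (half-way up) of a loose cream resin block with a polished shell section in its top face, 36 mm (x) by 42 mm (y), 30 mm thick. Lies flat, section up; z up. Seize it across its 42 mm length (y). Absent in some starts.
- tin: Open pencil tin, gold inside, fixed on the bench, 114 mm (x) by 202 mm (y), 46 mm high, walls 2 mm, floor 2 mm; origin at the centre of its underside. The spare plates belong in it, lying anyhow.
- petri_dish: Small covered petri dish, 56 mm wide, 14 mm high, a bystander; origin at the centre of its underside.
- marker: White marker pen with black cap, 135 mm long along its y, 14 mm high, a bystander.
- tweezers: Tweezers with green handle, 111 mm long along their y, 9 mm high, a bystander.
- jar: Sample jar with white screw cap, 50 mm wide, 77 mm high, a bystander; origin at the centre of its underside.
Things that resemble listed ones, but are neither listed nor needed, are in the scene too. Leave any purple or turquoise look-alike of the part that bears plate5_c alone.

How it is judged:
On the way, in this order (a step that is already met when the one before it is completed fails the run):
1. the frame has been unclipped and laid on the bench clear of the holder (horizontal distance between frame_base and holder_top above 0.07 m and height (world z) of frame_base below 0.03 m and linear speed of frame below 0.02 m/s), for 0.2 s.
2. every block present lies in a place of its own, face up and flush with the cheek tops (z of block15_c in the frame of holder_top between -0.0095 and -0.0055 m and angle between each of block15_c, block20_c, block25_c, block30_c's own z axis and vertical below 0.06 rad and (horizontal distance between block15_c and place0 below 0.006 m or horizontal distance between block15_c and place1 below 0.006 m or horizontal distance between block15_c and place2 below 0.006 m) and z of block20_c in the frame of holder_top between -0.012 and -0.008 m and (horizontal distance between block20_c and place0 below 0.006 m or horizontal distance between block20_c and place1 below 0.006 m or horizontal distance between block20_c and place2 below 0.006 m) and z of block25_c in the frame of holder_top between -0.0145 and -0.0105 m and (horizontal distance between block25_c and place0 below 0.006 m or horizontal distance between block25_c and place1 below 0.006 m or horizontal distance between block25_c and place2 below 0.006 m) and z of block30_c in the frame of holder_top between -0.017 and -0.013 m and (horizontal distance between block30_c and place0 below 0.006 m or horizontal distance between block30_c and place1 below 0.006 m or horizontal distance between block30_c and place2 below 0.006 m)), for 0.2 s.
At the end, for the whole second after the job is handed in: Every block present is level in a place (6 mm of centre), top within 2 mm of the cheek tops; the frame lies on the cheeks (4.5 mm of centre, 2 mm in height, 0.05 rad), both tabs sprung back (under 0.08 rad); every plate is under a block or in the tin; all at rest (all of step 2 and distance between frame_base and holder_top below 0.0045 m and z of frame_base in the frame of holder_top between -0.002 and 0.002 m and angle between the x axis of frame_base and the x axis of holder_top, either way round below 0.05 rad and value of joint each of tab_far, tab_near below 0.08 rad and ((x of plate5_c in the frame of tin between -0.055 and 0.055 m and y of plate5_c in the frame of tin between -0.1 and 0.1 m and z of plate5_c in the frame of tin below 0.05 m) or (z of plate5_c in the frame of holder_top below -0.016 m and (horizontal distance between plate5_c and block15_c below 0.01 m or horizontal distance between plate5_c and block20_c below 0.01 m or horizontal distance between plate5_c and block25_c below 0.01 m or horizontal distance between plate5_c and block30_c below 0.01 m))) and ((x of plate10_a_c in the frame of tin between -0.055 and 0.055 m and y of plate10_a_c in the frame of tin between -0.1 and 0.1 m and z of plate10_a_c in the frame of tin below 0.05 m) or (z of plate10_a_c in the frame of holder_top below -0.016 m and (horizontal distance between plate10_a_c and block15_c below 0.01 m or horizontal distance between plate10_a_c and block20_c below 0.01 m or horizontal distance between plate10_a_c and block25_c below 0.01 m or horizontal distance between plate10_a_c and block30_c below 0.01 m))) and ((x of plate10_b_c in the frame of tin between -0.055 and 0.055 m and y of plate10_b_c in the frame of tin between -0.1 and 0.1 m and z of plate10_b_c in the frame of tin below 0.05 m) or (z of plate10_b_c in the frame of holder_top below -0.016 m and (horizontal distance between plate10_b_c and block15_c below 0.01 m or horizontal distance between plate10_b_c and block20_c below 0.01 m or horizontal distance between plate10_b_c and block25_c below 0.01 m or horizontal distance between plate10_b_c and block30_c below 0.01 m))) and ((x of plate15_a_c in the frame of tin between -0.055 and 0.055 m and y of plate15_a_c in the frame of tin between -0.1 and 0.1 m and z of plate15_a_c in the frame of tin below 0.05 m) or (z of plate15_a_c in the frame of holder_top below -0.016 m and (horizontal distance between plate15_a_c and block15_c below 0.01 m or horizontal distance between plate15_a_c and block20_c below 0.01 m or horizontal distance between plate15_a_c and block25_c below 0.01 m or horizontal distance between plate15_a_c and block30_c below 0.01 m))) and ((x of plate15_b_c in the frame of tin between -0.055 and 0.055 m and y of plate15_b_c in the frame of tin between -0.1 and 0.1 m and z of plate15_b_c in the frame of tin below 0.05 m) or (z of plate15_b_c in the frame of holder_top below -0.016 m and (horizontal distance between plate15_b_c and block15_c below 0.01 m or horizontal distance between plate15_b_c and block20_c below 0.01 m or horizontal distance between plate15_b_c and block25_c below 0.01 m or horizontal distance between plate15_b_c and block30_c below 0.01 m))) and ((x of plate20_c in the frame of tin between -0.055 and 0.055 m and y of plate20_c in the frame of tin between -0.1 and 0.1 m and z of plate20_c in the frame of tin below 0.05 m) or (z of plate20_c in the frame of holder_top below -0.016 m and (horizontal distance between plate20_c and block15_c below 0.01 m or horizontal distance between plate20_c and block20_c below 0.01 m or horizontal distance between plate20_c and block25_c below 0.01 m or horizontal distance between plate20_c and block30_c below 0.01 m))) and linear speed of each of block15, block20, block25, block30, plate5, plate10_a, plate10_b, plate15_a, plate15_b, plate20, frame below 0.01 m/s); the robot touches nothing.
It fails at once if a bystander is knocked or shoved aside (more than 4 cm), or the jar is tipped (distance of any of petri_dish, marker, tweezers, jar from where it was at the start of the episode above 0.04 m or angle between jar's own z axis and vertical above 0.5 rad).
Of block15, block20, block25, block30 only 2 to 3 are there at a start; the rules pass over those that are not, and their reading is None.
At some moment in a run one of plate5, plate10_a, plate10_b, plate15_a, plate15_b, plate20, block15, block20, block25, block30 may be knocked a few centimetres aside while the robot is not near it.
It also fails if it takes over 210 s, if anything falls off the work surface, if the arm or the gripper's body presses on something with over 40 N, if the wrist force passes 120 N, or if a joint passes its speed limit or range.

### The arm

A 7-joint arm with a two-finger parallel gripper is mounted at the origin on a cart in front of the work surface, level with it; the furniture and walls round the work are solid. World frame = base frame: x ahead of the robot, y to its left, z up, the work surface at z = 0. Lengths are in m, angles in rad, forces in N, time in s.
With the tool pointing down it reaches from about 0.4 to 0.85 m from the base axis. Payload 10.4 kg.
Tool frame: the origin (TCP) lies at the very end of the fingers, on their centre line; the grasp point (between the pads) lies 19 mm behind it; z points along the fingers, y is the line along which they close (so a half turn about z gives the same grasp; the last joint's range is limited). The gripper opens to 87 mm and grips with 3 to 60 N. Pads are 19 mm wide; open, the fingers measure 117 mm over their backs; the gripper's body (75 mm by 190 mm) begins 51 mm behind the grasp point.
Start: joints at [-1.317, 0.332, -0.065, 1.46, 0.022, 1.35, -0.088], TCP at [0.171, 0.601, 0.223] pointing down, gripper open.
Joint ranges: [-2.6, 2.6], [-0.5, 2.12], [-1.47, 1.34], [0.16, 2.42], [-1.27, 4.41], [0.06, 2.06], [-2.6, 2.6]. Speed limits (rad/s): [2.22, 2.22, 2.79, 2.79, 3.14, 3.14, 3.14].

### API

Orientations are given as a unit quaternion [x, y, z, w].
In Python, from bench import * gives the robot as it stands.
- The arm moves only by the tool step_arm, never from a script. Its arguments are lists of equal length, an entry for each row: "delta_pos": the shift along the world's x, y, z in units of 25 mm (1.0 is 25 mm), a list of three; "turn": the turn about the world's z in units of 0.12 rad (1.0 is 0.12 rad). In form: {"delta_pos": [[tx, ty, tz], ...], "turn": [turn, ...]}. A call has 1 to 12 rows; each row shifts and turns the commanded pose from where the row before left it; what a row does not reach is not made up. A row lasts 1/10 s, in which the tool goes at most 50 mm and 8.59 degrees, less where a joint would pass 70% of its speed; a pose out of reach is approached as far as the arm can. A call with a number of a shift or a turn outside -1 to 1 is refused whole. A call with a gripper value outside its range is refused whole. "grip" is the closure, from 0 (fully open) to 1 (shut), set as the call begins (left out, the last holds). The fingers move at their own pace and stop on an object; "newtons" is the grip in N (left out, the last holds). Time passes only in rows, so rows that do not move let the fingers close. It gives the time, the measured TCP pose, the force, the opening and the grip force at its end, in the units of the state.
- read_state(): the state, without advancing time (a new reading comes with each control period).
- camera(name): name is "scene" or "top"; returns a dict with "image" (384x512x3 uint8, red, green, blue), "z_map" (384x512 float32, m along the optical axis (not along the pixel's ray), 0 where there is no reading), "mtx" (3x3 intrinsics, pixels), "dist" ([k1, k2, p1, p2, k3] as OpenCV has them; the pictures are not rectified), "view" (4x4, takes a point from world to camera coordinates). Camera axes: x right, y up, looking along -z (the intrinsics and any distortion apply to the point x, -y, -z); pixel columns grow to the right and rows downward; lengths in m; the calibration is good to about 2 mm. A picture is of the moment at which its call begins.
- close_job(): hands the job in; it is judged then, once.
The state is a dict: "time": time; "joint_positions": joint angles; "joint_vel": joint speeds; "joint_torque": joint torques, N m; "ee_pos": TCP position; "eef_rot": TCP orientation; "ft_force": force on the tool from outside, world axes, zero at the start; "torque": the same for the moment, N m; "width": finger opening in m; "grip_force": force on a finger pad.
Only numpy, scipy, OpenCV 4.12 (cv2) and the standard library are available. Lean on these libraries where they do the work, as an engineer would, in place of code of your own. Each camera call takes 0.05 s, during which the arm holds its last target. There are 200 camera calls.

## Working session

There is one attempt and no reset: what is moved stays moved. The work goes in short steps, Python scripts to look and compute and a tool call to move; the robot and the scene stay as the last step left them, time stands still between calls to the robot, and variables do not carry over. Pictures are saved under pics/ and viewed, at most 14 in all, crops included, and the job is handed in when it is done.

Besides the shell and the picture viewer there is one more tool, called after "Call:" as name([rows], argument=value, ...), one row to a line, values as JSON. step_arm: Moves the arm, as the interface text tells. Shifts and turns lie within -1 to 1; 1 stands for 25 mm of shift or 0.12 rad of turn. Its arguments: {"type":"object","properties":{"delta_pos":{"type":"array"},"turn":{"type":"array"},"grip":{"type":"number"},"newtons":{"type":"number"}},"required":["delta_pos","turn"]}

```bash
mkdir -p pics; ls; cat > h.py <<'E'
from bench import *
import numpy as np, cv2
def shot(name,tag=None):
    c=camera(name)
    if tag: cv2.imwrite(f'pics/{tag}.png',cv2.cvtColor(c['image'],cv2.COLOR_RGB2BGR))
    return c
def cloud(c):
    """world xyz per pixel (HxWx3), nan where no depth"""
    z=c['z_map']; h,w=z.shape
    u,v=np.meshgrid(np.arange(w),np.arange(h))
    p=cv2.undistortPoints(np.stack([u,v],-1).reshape(-1,1,2).astype(np.float64),np.array(c['mtx'],float),np.array(c['dist'],float)).reshape(h,w,2)
    P=np.stack([p[...,0]*z,-p[...,1]*z,-z],-1)
    V=np.linalg.inv(np.array(c['view']))
    W=P@V[:3,:3].T+V[:3,3]; W[z<=0]=np.nan
    return W
E
python3 - <<'E'
from h import *
for n in ('top','scene'):
    c=shot(n,n+'0'); W=cloud(c); np.savez(f'{n}0.npz',W=W,image=c['image'])
    print(n,np.linalg.inv(c['view'])[:3,3],c['mtx'][0][0])
s=read_state();print(s)
E
```

```text
pics
top [ 0.25119378 -0.10835317  1.34662885] 386.8782317408585
scene [-0.12236977 -0.89310164  1.26892222] 379.41899745427827
{'time': 0.1, 'joint_positions': array([-1.31661748,  0.33280256, -0.06468364,  1.46085589,  0.02160504,
        1.34991337, -0.08849723]), 'joint_vel': array([-0.00052801, -0.00024784, -0.00068361, -0.00159484, -0.00120485,
       -0.00029002,  0.00053278]), 'joint_torque': array([ 1.58165749e-03, -6.24537778e+01,  2.44563713e-02, -3.90715384e+01,
       -6.14590966e-02,  3.66987765e-02,  6.92682647e-05]), 'ee_pos': array([0.17070566, 0.60087108, 0.22183798]), 'eef_rot': array([ 1.37944328e-01,  9.90439776e-01, -6.39551480e-04, -5.42484157e-05]), 'ft_force': array([-0.41311785,  0.71581208,  0.88762722]), 'torque': array([-0.02792525,  0.0078188 , -0.00143581]), 'grip_force': 0.0, 'width': 0.08687367436828142}
```

View pics/top0.png

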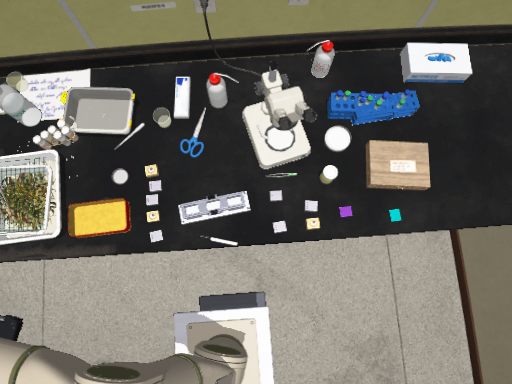

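View pics/scene0.png

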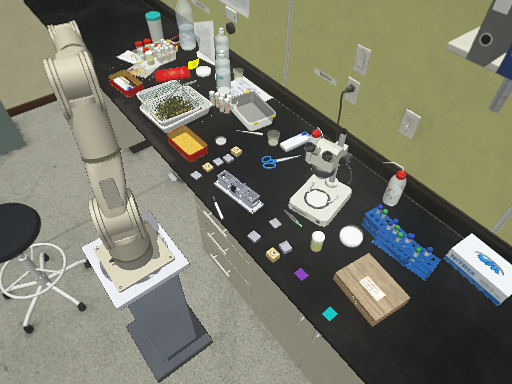

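The top view shows the holder with its frame at about (213,207). The three cream blocks are at (151,170), (152,216) and (313,224). The six plates are at (154,185), (152,200), (156,236), (276,196), (311,205) and (279,227), and the tin is at (100,217). Next I'll measure them.

```bash
cat >> h.py <<'E'
from scipy import ndimage
import os
def items(c,W,zmin=.003,box=(.3,.85,-.65,.6)):
    m=(W[...,2]>zmin)&(W[...,0]>box[0])&(W[...,0]<box[1])&(W[...,1]>box[2])&(W[...,1]<box[3])
    L,n=ndimage.label(m)
    out=[]
    for i in range(1,n+1):
        k=L==i
        if k.sum()<25 : continue
        P=W[k]; zt=np.percentile(P[:,2],80)
        T=P[P[:,2]>zt-.006]
        (cx,cy),(a,b),an=cv2.minAreaRect((T[:,:2]*1000).astype(np.float32))
        vv,uu=np.nonzero(k)
        out.append((uu.mean(),vv.mean(),k.sum(),zt,np.median(P[:,2]),T[:,0].mean(),T[:,1].mean(),cx/1000,cy/1000,a,b,an,c['image'][k].mean(0).astype(int)))
    return out
def show(o):
    for r in o: print('px %.0f %.0f n%d z80 %.4f med %.4f mean %.4f %.4f rect %.4f %.4f  %.0fx%.0f @%.0f'%r[:12],r[12])
E
python3 - <<'E'
from h import *
for n in ('top','scene'):
    d=np.load(f'{n}0.npz'); W=d['W']
    b=W[...,2][(abs(W[...,2])<.02)&(W[...,0]>.4)&(W[...,0]<.7)&(abs(W[...,1])<.4)]
    print(n,'bench',np.median(b),b.std())
    show(items(d,W))
E
```

```text
top bench 0.0011577713903696552 0.004740348976420324
px 278 122 n4478 z80 0.3325 med 0.0448 mean 0.7135 -0.2485 rect 0.7471 -0.2409  216x107 @15 [193 190 183]
px 360 108 n1443 z80 0.0755 med 0.0699 mean 0.8183 -0.5542 rect 0.8108 -0.5433  78x213 @0 [ 44  99 162]
px 162 121 n124 z80 0.0525 med 0.0316 mean 0.8244 0.1721 rect 0.8263 0.1716  60x40 @86 [142 143 127]
px 76 132 n1088 z80 0.0807 med 0.0630 mean 0.7998 0.5406 rect 0.8170 0.4431  69x325 @9 [180 175 165]
px 184 116 n30 z80 0.0193 med 0.0135 mean 0.8477 0.0980 rect 0.8477 0.0978  38x4 @90 [174 173 175]
px 194 140 n323 z80 0.0109 med 0.0079 mean 0.7510 0.0638 rect 0.7651 0.0453  87x156 @51 [ 90 133 178]
px 337 138 n602 z80 0.0267 med 0.0225 mean 0.7192 -0.4593 rect 0.7184 -0.4588  89x91 @8 [213 212 213]
px 134 131 n75 z80 0.0127 med 0.0093 mean 0.8055 0.2781 rect 0.8028 0.2838  14x88 @35 [183 181 181]
px 381 165 n1460 z80 0.0530 med 0.0503 mean 0.6018 -0.6015 rect 0.6053 -0.6040  105x161 @85 [185 161 134]
px 52 196 n1361 z80 0.0563 med 0.0515 mean 0.5715 0.5634 rect 0.5833 0.5627  317x74 @0 [208 206 198]
px 151 170 n156 z80 0.026
[... 4464 characters left out ...]
48 z80 0.0235 med 0.0194 mean 0.4792 -0.3357 rect 0.4790 -0.3356  43x37 @82 [145 145 151]
px 272 254 n171 z80 0.0341 med 0.0288 mean 0.4168 -0.3350 rect 0.4182 -0.3346  36x42 @1 [168 155 117]
px 358 275 n1281 z80 0.0540 med 0.0516 mean 0.6035 -0.6023 rect 0.6081 -0.6038  106x164 @85 [177 159 132]
px 318 268 n25 z80 0.0061 med 0.0047 mean 0.5214 -0.4810 rect 0.5228 -0.4802  32x19 @45 [45 46 44]
px 301 273 n104 z80 0.0089 med 0.0069 mean 0.4539 -0.4562 rect 0.4587 -0.4548  52x49 @9 [128  67 170]
px 281 276 n36 z80 0.0049 med 0.0043 mean 0.3882 -0.4187 rect 0.3911 -0.4198  39x29 @62 [48 48 46]
px 329 313 n147 z80 0.0087 med 0.0062 mean 0.4263 -0.6286 rect 0.4216 -0.6262  51x65 @75 [ 29 166 164]
```

```bash
cat >> h.py <<'E'
from scipy.optimize import minimize
def fit(P,L,s0=(0,0,0),slack=2.):
    """pose of an L[0]xL[1] (m) rectangle round the xy points"""
    P=P*1000; c=np.median(P,0); a=np.array(L)*500-slack
    def f(q):
        d=(P-q[:2]); co,si=np.cos(q[2]),np.sin(q[2])
        X=np.c_[co*d[:,0]+si*d[:,1],-si*d[:,0]+co*d[:,1]]
        return (np.clip(abs(X)-a,0,None)**2).sum(1).mean()
    best=min((minimize(f,[*c,np.radians(y)],method='Nelder-Mead',options=dict(xatol=1e-3,fatol=1e-5)) for y in (-30,-15,0,15,30)),key=lambda r:r.fun)
    return best.x[0]/1000,best.x[1]/1000,np.degrees(best.x[2]),best.fun
def pts(W,x,y,r,z0,z1):
    k=(np.hypot(W[...,0]-x,W[...,1]-y)<r)&(W[...,2]>z0)&(W[...,2]<z1)
    return W[k]
OBJ=dict(b25=(.646,.218,25),p15l=(.591,.2075,15),p10l=(.5425,.220,10),b15=(.482,.218,15),p10n=(.412,.208,10),p5=(.526,-.219,5),p20=(.478,-.3347,20),b30=(.4156,-.333,30),p15r=(.4135,-.2215,15))
E
python3 - <<'E'
from h import *
for n,bz in (('top',.001),('scene',.002)):
    W=np.load(f'{n}0.npz')['W']; print(n)
    for k,(x,y,h) in OBJ.items():
        P=pts(W,x,y,.033,h/1000-.003+bz,h/1000+.006)
        print(k,len(P),'%.4f %.4f yaw %.1f f%.2f z %.4f'%(*fit(P[:,:2],(.036,.042)),np.median(P[:,2])))
    P=pts(W,.498,.001,.13,.054,.069);print('frame',len(P),fit(P[:,:2],(.051,.216)),np.median(P[:,2]))
    P=pts(W,.498,.001,.06,.074,.095);print('tabs',len(P),P.mean(0),fit(P[:,:2],(.062,.026)))
    P=pts(W,.487,.404,.14,.041,.052);print('tin',len(P),fit(P[:,:2],(.114,.202)))
    I=cv2.imread(f'pics/{n}0.png'); 
    c=(160,170,110,75) if n=='top' else (200,160,80,65)
    cv2.imwrite(f'pics/{n}_h.png',cv2.resize(I[c[1]:c[1]+c[3],c[0]:c[0]+c[2]],None,fx=7,fy=7,interpolation=cv2.INTER_CUBIC))
E
```

```text
top
b25 93 0.6474 0.2187 yaw 8.6 f0.27 z 0.0259
p15l 101 0.5896 0.2078 yaw -1.2 f2.72 z 0.0159
p10l 104 0.5482 0.2216 yaw -75.8 f6.62 z 0.0107
b15 97 0.4825 0.2178 yaw 4.5 f0.24 z 0.0157
p10n 98 0.4119 0.2083 yaw 10.4 f3.24 z 0.0108
p5 110 0.5246 -0.2173 yaw -8.5 f12.06 z 0.0057
p20 101 0.4782 -0.3347 yaw -8.3 f0.17 z 0.0215
b30 104 0.4153 -0.3327 yaw 2.4 f0.23 z 0.0311
p15r 102 0.4136 -0.2216 yaw 6.0 f0.29 z 0.0158
frame 604 (np.float64(0.4973428924743524), np.float64(0.0006670064848186185), np.float64(7.71136772172999), np.float64(1.4595482419308)) 0.0624479229697098
tabs 40 [0.50433476 0.00172346 0.0836686 ] (np.float64(0.49834068974022194), np.float64(0.001007300981755138), np.float64(6.887643639002441), np.float64(0.40282478430475555))
tin 150 (np.float64(0.48660228183044807), np.float64(0.4147604350878114), np.float64(1.9538718232302754), np.float64(52.53095015060852))
scene
b25 34 0.6489 0.2199 yaw 2.5 f1.93 z 0.0273
p15l 40 0.5905 0.2078 yaw -13.0 f4.98 z 0.0181
p10l 44 0.5453 0.2200 yaw -47.2 f9.91 z 0.0124
b15 41 0.4834 0.2182 yaw 1.0 f0.70 z 0.0184
p10n 43 0.4112 0.2080 yaw -5.6 f1.26 z 0.0124
p5 75 0.5250 -0.2201 yaw -4.1 f17.49 z 0.0068
p20 75 0.4793 -0.3353 yaw -8.3 f0.71 z 0.0225
b30 74 0.4178 -0.3349 yaw 2.5 f0.46 z 0.0326
p15r 65 0.4159 -0.2204 yaw 2.1 f0.48 z 0.0168
frame 328 (np.float64(0.4989252330187992), np.float64(0.0014473247979298167), np.float64(7.965051573740337), np.float64(2.343605642804898)) 0.06373932497724188
tabs 28 [0.50880201 0.00276077 0.08398614] (np.float64(0.500324896657785), np.float64(0.0011143635685166465), np.float64(7.993607436254528), np.float64(0.570384362770348))
tin 122 (np.float64(0.4894168132591041), np.float64(0.40811492043845254), np.float64(3.199960226581125), np.float64(39.82478953969469))
```

View pics/top_h.png

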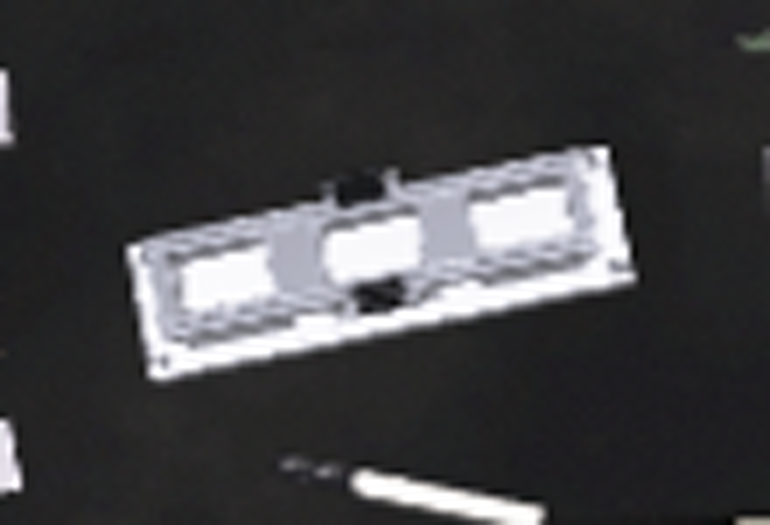

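Call:
step_arm([
  [0.55,-1,0],
  [0.55,-1,0],
  [0.55,-1,0],
  [0.55,-1,0],
  [0.55,-1,0],
  [0.55,-1,0],
  [0.55,-1,0],
  [0.55,-1,0],
  [0.55,-1,0],
  [0.55,-1,0],
  [0.55,-1,0],
  [0.55,-1,0],
], turn=[-0.4,-0.4,-0.4,-0.4,-0.4,-0.4,-0.4,-0.4,-0.4,-0.4,-0.4,-0.4], grip=0, newtons=30)

```text
time: 1.3
ee_pos: [0.3368, 0.2993, 0.2226]
eef_rot: [0.415, 0.91, 0.0, 0.0]
ft_force: [-0.5, -0.3, 0.5]
width: 0.087
grip_force: 0.0
```

Call:
step_arm([
  [0.55,-1,0],
  [0.55,-1,0],
  [0.55,-1,0],
  [0.55,-1,0],
  [0.55,-1,0],
  [0.55,-1,0],
  [0.55,-1,0],
  [0.55,-1,0],
  [0.55,-1,0],
  [0.55,-1,0],
  [0.55,-1,0],
  [0.55,-1,0],
], turn=[-0.4,-0.4,-0.4,-0.4,-0.4,-0.4,-0.4,-0.4,-0.4,-0.4,-0.4,-0.4])

```text
time: 2.5
ee_pos: [0.5011, -0.0012, 0.2227]
eef_rot: [0.657, 0.754, 0.0, 0.0]
ft_force: [-0.8, 0.5, 0.0]
width: 0.0869
grip_force: 0.0
```

Call:
step_arm([
  [0,0,-1],
  [0,0,-1],
  [0,0,0],
  [0,0,0],
], turn=[0,0,0,0])

```text
time: 2.9
ee_pos: [0.5007, 0.0004, 0.1731]
eef_rot: [0.656, 0.755, -0.0, -0.0]
ft_force: [0.8, 0.3, -0.5]
width: 0.087
grip_force: 0.0
```

```bash
cat >> h.py <<'E'
def proj(c,P):
    P=np.atleast_2d(P); V=np.array(c['view']); Q=P@V[:3,:3].T+V[:3,3]
    Q=Q*[1,-1,-1]
    return cv2.projectPoints(Q,np.zeros(3),np.zeros(3),np.array(c['mtx'],float),np.array(c['dist'],float))[0].reshape(-1,2)
def R(y): y=np.radians(y); return np.array([[np.cos(y),-np.sin(y)],[np.sin(y),np.cos(y)]])
def overlay(c,P,box,f,tag):
    u,v,w,h=box; I=cv2.cvtColor(c['image'],cv2.COLOR_RGB2BGR)[v:v+h,u:u+w]
    I=cv2.resize(I,None,fx=f,fy=f,interpolation=cv2.INTER_CUBIC)
    for q in proj(c,P): cv2.circle(I,tuple(int(round((q[i]-(u,v)[i]+.5)*f)) for i in (0,1)),2,(0,0,255),-1)
    cv2.imwrite(f'pics/{tag}.png',I)
E
python3 - <<'E'
from h import *
c=shot('scene'); s=read_state(); t=s['ee_pos']
def corners(x,y,yaw,L,z): return [[*(np.array([x,y])+R(yaw)@[a*L[0]/2,b*L[1]/2]),z] for a in (-1,1) for b in (-1,1)]
tip=[[*(t[:2]+R(8)@[a*.0435,b*.0095]),t[2]] for a in (-1,1) for b in(-1,1)]
P=tip+corners(.498,.001,7.9,(.051,.216),.062)+corners(.498,.001,7.9,(.070,.244),.012)
overlay(c,P,(195,130,85,90),8 if 0 else 7,'ov1')
W=cloud(c)
E
```

```text
(no output)
```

View pics/ov1.png

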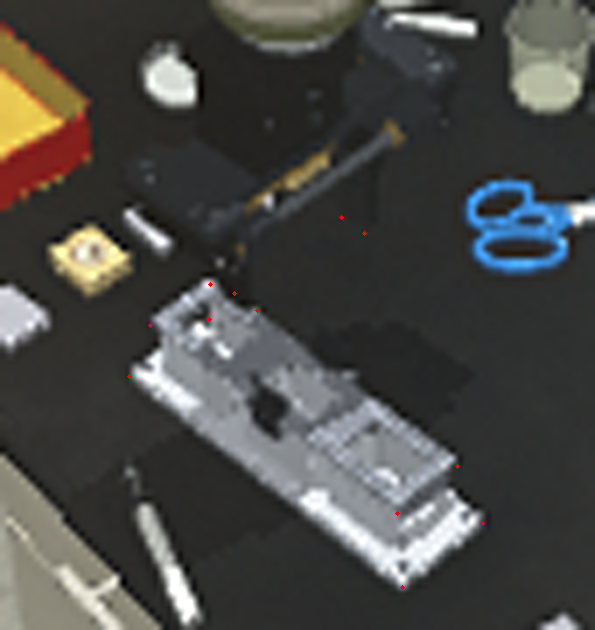

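The overlay puts the holder corners within about 1 px of the image, at (130,376), (402,587) and (482,523). I'll go down on the tabs and squeeze.

Call:
step_arm([
  [-0.1,0.02,-0.8],
  [0,0,-0.8],
  [0,0,-0.8],
  [0,0,-0.8],
  [0,0,-0.5],
  [0,0,-0.44],
  [0,0,0],
  [0,0,0],
], turn=[0,0,0,0,0,0,0,0])

```text
time: 3.75
ee_pos: [0.4988, 0.0017, 0.0697]
eef_rot: [0.655, 0.755, 0.0, 0.0]
ft_force: [-0.1, 0.1, 0.6]
width: 0.0874
grip_force: 0.0
```

Call:
step_arm([
  [0,0,0],
  [0,0,0],
  [0,0,0],
  [0,0,0],
  [0,0,0],
  [0,0,0],
  [0,0,0],
  [0,0,0],
], turn=[0,0,0,0,0,0,0,0], grip=1, newtons=30)

```text
time: 4.55
ee_pos: [0.498, 0.0017, 0.0689]
eef_rot: [0.655, 0.755, -0.0, -0.0]
ft_force: [0.1, -0.1, -1.7]
width: 0.0422
grip_force: 30.0
```

Call:
step_arm([
  [0,0,0.3],
  [0,0,0.3],
  [0,0,0.4],
  [0,0,0.6],
  [0,0,0],
  [0,0,0],
], turn=[0,0,0,0,0,0])

```text
time: 5.15
ee_pos: [0.4986, 0.0019, 0.1094]
eef_rot: [0.655, 0.756, 0.001, 0.0]
ft_force: [-0.2, 0.2, -2.2]
width: 0.0423
grip_force: 30.0
```

Call:
step_arm([
  [0.5,0.1,0],
  [0.8,0.2,0],
  [0.8,0.2,0],
  [0.8,0.2,0],
  [0.8,0.1,0],
  [0.6,0,0],
  [0,0,-0.7],
  [0,0,-0.7],
  [0,0,-0.7],
  [0,0,-0.6],
  [0,0,-0.3],
  [0,0,0],
], turn=[0,0,0,0,0,0,0,0,0,0,0,0])

```text
time: 6.35
ee_pos: [0.605, 0.0216, 0.0328]
eef_rot: [0.655, 0.755, -0.001, -0.001]
ft_force: [0.7, -0.1, -1.3]
width: 0.0421
grip_force: 30.0
```

Call:
step_arm([
  [0,0,-0.1],
  [0,0,-0.08],
  [0,0,0],
  [0,0,0],
], turn=[0,0,0,0])

```text
time: 6.75
ee_pos: [0.606, 0.0218, 0.03]
eef_rot: [0.655, 0.756, 0.0, 0.0]
ft_force: [0.2, -0.6, -1.4]
width: 0.042
grip_force: 30.0
```

Call:
step_arm([
  [0,0,0],
  [0,0,0],
  [0,0,0],
  [0,0,0],
  [0,0,0],
  [0,0,0.3],
  [0,0,0.7],
  [0,0,1],
  [0,0,1],
  [0,0,1],
  [0,0,0],
], turn=[0,0,0,0,0,0,0,0,0,0,0], grip=0)

```text
time: 7.85
ee_pos: [0.6079, 0.0216, 0.1339]
eef_rot: [0.655, 0.755, 0.002, 0.002]
ft_force: [0.5, -0.1, -0.5]
width: 0.0874
grip_force: 0.0
```

Call:
step_arm([
  [-0.65,-0.81,0],
  [-0.65,-0.81,0],
  [-0.65,-0.81,0],
  [-0.65,-0.81,0],
  [-0.65,-0.81,0],
  [-0.65,-0.81,0],
  [-0.65,-0.81,0],
  [-0.65,-0.81,0],
  [-0.65,-0.81,0],
  [-0.65,-0.81,0],
  [-0.65,-0.81,0],
  [-0.65,-0.81,0],
], turn=[-1,-1,-1,-1,-1,-1,-1,-1,-1,-1,-1,-1], grip=0.15, newtons=30)

```text
time: 9.05
ee_pos: [0.4099, -0.222, 0.1295]
eef_rot: [0.991, 0.133, 0.0, -0.0]
ft_force: [-0.0, -1.0, 0.9]
width: 0.0739
grip_force: 0.0
```

Call:
step_arm([
  [0,0,-0.5],
  [0,0,-0.5],
  [0,0,0],
  [0,0,0],
], turn=[-0.8,-0.8,0,0])

```text
time: 9.45
ee_pos: [0.4106, -0.2213, 0.1047]
eef_rot: [0.999, 0.042, -0.0, 0.0]
ft_force: [0.3, -0.1, 1.1]
width: 0.0741
grip_force: 0.0
```

```bash
cat >> h.py <<'E'
def corners(x,y,yaw,L,z): return [[*(np.array([x,y])+R(yaw)@[a*L[0]/2,b*L[1]/2]),z] for a in (-1,1) for b in (-1,1)]
def yawt(s): q=s['eef_rot']; return 2*np.degrees(np.arctan2(q[1],q[0]))-90
def scan(names=OBJ,tops=None):
    s=read_state(); print('tcp',s['ee_pos'].round(4),'tooly %.1f'%yawt(s),'q7 %.2f'%s['joint_positions'][6], 't %.1f'%s['time'])
    for n,bz in (('top',.001),('scene',.002)):
        c=camera(n); W=cloud(c); 
        for k in names:
            x,y,h=OBJ[k]
            P=pts(W,x,y,.033,h/1000-(.003 if h>5 else .0015)+bz,h/1000+.006)
            if len(P)>15: print(n,k,len(P),'%.4f %.4f yaw %.1f f%.2f'%fit(P[:,:2],(.036,.042)))
            else: print(n,k,'few',len(P))
    return
E
python3 - <<'E'
from h import *
scan(['p5','p20','b30','p15r'])
c=shot('top','top2'); W=cloud(c); np.savez('top2.npz',W=W)
P=pts(W,.498,.0015,.14,.050,.064);print('cheeks',len(P),fit(P[:,:2],(.051,.210)),np.median(P[:,2]))
P=pts(W,.498,.0015,.14,.006,.016);print('base',len(P),fit(P[:,:2],(.070,.244)),np.median(P[:,2]))
P=pts(W,.606,.0215,.14,.017,.030);print('frame',len(P),fit(P[:,:2],(.051,.216)),np.median(P[:,2]))
hc=np.array([.498,.0015])
Q=corners(*hc,7.9,(.07,.244),.012)+corners(*hc,7.9,(.04,.047),.012)+sum([corners(*(hc+R(7.9)@[0,d]),7.9,(.045,.047),.057) for d in(-.074,.074)],[])
overlay(c,Q,(165,140,100,85),7,'ov2')
E
```

```text
tcp [ 0.4106 -0.2213  0.1047] tooly -85.2 q7 -0.98 t 9.4
top p5 24 0.5313 -0.2019 yaw 37.0 f0.03
top p20 few 3
top b30 few 12
top p15r few 0
scene p5 30 0.5242 -0.2222 yaw 65.4 f5.27
scene p20 70 0.4804 -0.3357 yaw -7.6 f0.78
scene b30 76 0.4170 -0.3348 yaw 3.0 f0.50
scene p15r 75 0.4156 -0.2207 yaw 9.0 f0.75
cheeks 174 (np.float64(0.49816660752577385), np.float64(0.0012019036162975723), np.float64(7.808206617996269), np.float64(0.654574111054532)) 0.05550363940288172
base 1077 (np.float64(0.4734893153775963), np.float64(-0.004179879118693769), np.float64(12.453493336112633), np.float64(610.6702895459562)) 0.012024251965081723
frame 611 (np.float64(0.5811738829671328), np.float64(0.018024811836478524), np.float64(8.151257030203258), np.float64(554.7034443279503)) 0.021648630209117448
```

View pics/ov2.png

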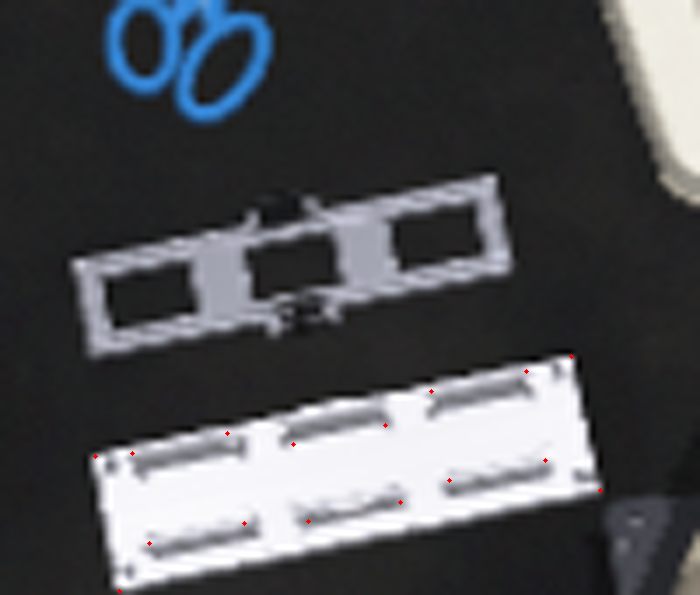

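The top view shows the empty holder with base corners matching the overlay, and the frame standing on the bench. Next is plate15 on the right.

Call:
step_arm([
  [0.14,0,-0.7],
  [0,0,-0.9],
  [0,0,-0.9],
  [0,0,-0.8],
  [0,0,-0.5],
  [0,0,-0.25],
  [0,0,0],
  [0,0,0],
], turn=[0,0,0,0,0,0,0,0])

```text
time: 10.4
ee_pos: [0.4148, -0.2215, 0.004]
eef_rot: [0.999, 0.041, 0.0, 0.0]
ft_force: [-0.3, -0.7, -0.0]
width: 0.0736
grip_force: 0.0
```

Call:
step_arm([
  [0,0,0],
  [0,0,0],
  [0,0,0],
  [0,0,0],
  [0,0,0],
], turn=[0,0,0,0,0], grip=1)

```text
time: 10.9
ee_pos: [0.4144, -0.2212, 0.0034]
eef_rot: [0.999, 0.04, 0.0, 0.0]
ft_force: [-0.8, -0.3, 1.3]
width: 0.0417
grip_force: 16.2
```

Call:
step_arm([
  [0,0,0.5],
  [0,0,1],
  [0,0,1],
  [0,0,1],
  [0.3,0.5,0],
  [0,0,0],
  [0,0,0],
], turn=[0,0,0,0,0,0,0])

```text
time: 11.6
ee_pos: [0.4214, -0.2088, 0.0909]
eef_rot: [0.999, 0.041, -0.0, -0.0]
ft_force: [0.6, -0.3, -0.8]
width: 0.0414
grip_force: 29.8
```

Call:
step_arm([
  [0.5,0.78,0],
  [0.5,0.78,0],
  [0.5,0.78,0],
  [0.5,0.78,0],
  [0.5,0.78,0],
  [0.5,0.78,0],
  [0.47,0.78,0],
  [0,0,0],
  [0,0,0],
  [0,0,0],
], turn=[0.1,0.1,0.1,0.1,0.07,0,0,0,0,0])

```text
time: 12.6
ee_pos: [0.5083, -0.0728, 0.0907]
eef_rot: [0.998, 0.068, -0.0, 0.0]
ft_force: [0.3, 0.3, -0.8]
width: 0.0418
grip_force: 29.8
```

```bash
python3 - <<'E'
from h import *
s=read_state(); print(s['ee_pos'],yawt(s))
for n,bz in(('top',0),('scene',.001)):
    W=cloud(camera(n)); P=pts(W,.5082,-.0721,.026,.085,.108); print(n,len(P),P.mean(0) if len(P) else '')
E
```

```text
[ 0.50827572 -0.07278698  0.09073616] -82.18650179286176
top 0 
scene 51 [ 0.49879402 -0.07204972  0.10181916]
```

Call:
step_arm([
  [0,0.03,-0.6],
  [0,0,-0.6],
  [0,0,-0.4],
  [0,0,-0.4],
  [0,0,-0.4],
  [0,0,-0.35],
  [0,0,-0.2],
  [0,0,0],
  [0,0,0],
], turn=[0,0,0,0,0,0,0,0,0])

```text
time: 13.6
ee_pos: [0.5087, -0.0716, 0.0173]
eef_rot: [0.998, 0.069, 0.0, 0.0]
ft_force: [-0.4, 0.1, -0.2]
width: 0.0417
grip_force: 29.8
```

Call:
step_arm([
  [0,0,-0.06],
  [0,0,0],
  [0,0,0],
], turn=[0,0,0])

```text
time: 13.9
ee_pos: [0.5086, -0.0714, 0.0157]
eef_rot: [0.998, 0.069, 0.0, -0.0]
ft_force: [0.8, 0.2, -0.3]
width: 0.0417
grip_force: 29.8
```

Call:
step_arm([
  [0,0,0],
  [0,0,0],
  [0,0,0],
  [0,0,0.3],
  [0,0,0.9],
  [0,0,0.9],
  [0,0,1],
], turn=[0,0,0,0,0,0,0], grip=0.3)

```text
time: 14.6
ee_pos: [0.5083, -0.0717, 0.0942]
eef_rot: [0.998, 0.068, -0.0, 0.0]
ft_force: [0.1, 0.8, -0.4]
width: 0.0611
grip_force: 0.0
```

Call:
step_arm([
  [-0.34,-0.95,0],
  [-0.34,-0.95,0],
  [-0.34,-0.95,0],
  [-0.34,-0.95,0],
  [-0.34,-0.95,0],
  [-0.34,-0.95,0],
  [-0.34,-0.95,0],
  [-0.34,-0.95,0],
  [-0.34,-0.95,0],
  [-0.34,-0.95,0],
  [-0.32,-0.95,0],
], turn=[-0.1,-0.1,-0.1,-0.1,-0.1,-0.1,-0.1,-0.07,0,0,0])

```text
time: 15.7
ee_pos: [0.4152, -0.3337, 0.0936]
eef_rot: [1.0, 0.022, 0.0, 0.0]
ft_force: [-0.4, 0.3, -0.1]
width: 0.0612
grip_force: 0.0
```

```bash
python3 - <<'E'
from h import *
scan(['b30','p20','p5'])
c=camera('top');W=cloud(c)
for r in (.0,): 
    P=pts(W,.5082,-.0721,.03,.024,.034); print('p15 in place0',len(P),fit(P[:,:2],(.036,.042)),np.median(P[:,2]))
E
```

```text
tcp [ 0.4152 -0.3337  0.0936] tooly -87.4 q7 -0.65 t 15.7
top b30 few 0
top p20 few 8
top p5 83 0.5243 -0.2180 yaw -0.0 f4.57
scene b30 78 0.4168 -0.3341 yaw -1.7 f0.51
scene p20 few 0
scene p5 few 0
p15 in place0 112 (np.float64(0.5084277113489948), np.float64(-0.07206970636880958), np.float64(9.441226389808213), np.float64(4.906516287008139)) 0.027884866523583574
```

Call:
step_arm([
  [0.02,0.02,-0.7],
  [0,0,-0.9],
  [0,0,-0.9],
  [0,0,-0.6],
  [0,0,-0.4],
  [0,0,0],
  [0,0,0],
], turn=[0,0,0,0,0,0,0])

```text
time: 16.55
ee_pos: [0.4164, -0.3325, 0.0062]
eef_rot: [1.0, 0.022, 0.0, 0.0]
ft_force: [0.1, -0.2, 0.4]
width: 0.0608
grip_force: 0.0
```

Call:
step_arm([
  [0,0,0],
  [0,0,0],
  [0,0,0],
  [0,0,0],
], turn=[0,0,0,0], grip=1)

```text
time: 16.95
ee_pos: [0.4163, -0.3325, 0.006]
eef_rot: [1.0, 0.022, 0.0, 0.0]
ft_force: [0.1, -0.6, 3.8]
width: 0.042
grip_force: 30.0
```

Call:
step_arm([
  [0,0,0.5],
  [0,0,1],
  [0,0,1],
  [0,0,1],
  [0,0,0],
  [0,0,0],
], turn=[0,0,0,0,0,0])

```text
time: 17.55
ee_pos: [0.4163, -0.3321, 0.0936]
eef_rot: [1.0, 0.022, 0.001, -0.0]
ft_force: [-0.2, 0.1, -1.9]
width: 0.0417
grip_force: 30.0
```

Call:
step_arm([
  [0.34,0.95,0],
  [0.34,0.95,0],
  [0.34,0.95,0],
  [0.34,0.95,0],
  [0.34,0.95,0],
  [0.34,0.95,0],
  [0.34,0.95,0],
  [0.34,0.95,0],
  [0.34,0.95,0],
  [0.34,0.95,0],
  [0.3,0.94,0],
  [0,0,0],
], turn=[0.1,0.1,0.1,0.1,0.1,0.1,0.1,0.07,0,0,0,0])

```text
time: 18.75
ee_pos: [0.5088, -0.0676, 0.092]
eef_rot: [0.997, 0.071, -0.001, -0.0]
ft_force: [0.3, 1.2, -0.7]
width: 0.0417
grip_force: 30.0
```

Call:
step_arm([
  [0,0,0],
  [0,0,0],
], turn=[0,0])

```text
time: 18.95
ee_pos: [0.5078, -0.0723, 0.0927]
eef_rot: [0.998, 0.068, -0.0, 0.0]
ft_force: [-0.1, -0.7, -1.1]
width: 0.0423
grip_force: 30.0
```

Call:
step_arm([
  [0.02,0,-0.5],
  [0,0,-0.5],
  [0,0,-0.4],
  [0,0,-0.4],
  [0,0,-0.35],
  [0,0,-0.2],
  [0,0,0],
  [0,0,0],
], turn=[0,0,0,0,0,0,0,0])

```text
time: 19.75
ee_pos: [0.5092, -0.0714, 0.0344]
eef_rot: [0.998, 0.068, 0.0, 0.0]
ft_force: [0.6, 0.0, -0.2]
width: 0.0422
grip_force: 30.0
```

Call:
step_arm([
  [0,0,-0.02],
  [0,0,0],
], turn=[0,0])

```text
time: 19.95
ee_pos: [0.5092, -0.0712, 0.034]
eef_rot: [0.998, 0.069, 0.0, -0.0]
ft_force: [-0.1, -0.4, -0.3]
width: 0.0418
grip_force: 30.0
```

Call:
step_arm([
  [0,0,0],
  [0,0,0],
  [0,0,0],
  [0,0,0.3],
  [0,0,0.9],
  [0,0,1],
  [0,0,0.3],
], turn=[0,0,0,0,0,0,0], grip=0.3)

```text
time: 20.65
ee_pos: [0.5103, -0.0716, 0.0988]
eef_rot: [0.998, 0.068, 0.002, -0.0]
ft_force: [0.4, -0.9, -0.5]
width: 0.0609
grip_force: 0.0
```

Call:
step_arm([
  [-0.11,-0.96,0],
  [-0.11,-0.96,0],
  [-0.11,-0.96,0],
  [-0.11,-0.96,0],
  [-0.11,-0.96,0],
  [-0.11,-0.96,0],
  [-0.11,-0.96,0],
  [-0.11,-0.96,0],
  [-0.11,-0.96,0],
  [-0.11,-0.96,0],
  [-0.12,-0.94,0],
], turn=[-0.22,-0.22,-0.22,-0.22,-0.22,-0.22,-0.22,-0.22,-0.22,-0.22,-0.15])

```text
time: 21.75
ee_pos: [0.4783, -0.3356, 0.0961]
eef_rot: [0.997, -0.073, -0.0, -0.0]
ft_force: [-0.0, 1.3, 0.3]
width: 0.0605
grip_force: 0.0
```

```bash
python3 - <<'E'
from h import *
scan(['p20','p5','p10l','p15l','p10n','b15','b25'])
c=camera('top');W=cloud(c)
P=pts(W,.5082,-.0721,.03,.050,.064); print('b30 in place0',len(P),fit(P[:,:2],(.036,.042)),np.median(P[:,2]))
E
```

```text
tcp [ 0.4783 -0.3356  0.0961] tooly -98.3 q7 -0.84 t 21.8
top p20 few 0
top p5 76 0.5280 -0.2193 yaw 3.6 f4.66
top p10l 100 0.5490 0.2212 yaw -81.6 f5.64
top p15l 99 0.5908 0.2070 yaw 4.2 f0.54
top p10n 104 0.4123 0.2084 yaw 7.0 f0.61
top b15 104 0.4820 0.2183 yaw 3.1 f0.31
top b25 95 0.6472 0.2184 yaw 8.9 f0.46
scene p20 69 0.4804 -0.3357 yaw -4.2 f0.45
scene p5 46 0.5211 -0.2154 yaw 26.1 f2.04
scene p10l 42 0.5457 0.2208 yaw 5.2 f3.89
scene p15l 38 0.5922 0.2071 yaw -0.1 f1.83
scene p10n 40 0.4133 0.2099 yaw 0.8 f0.87
scene b15 53 0.4845 0.2172 yaw 1.1 f1.03
scene b25 few 0
b30 in place0 164 (np.float64(0.5085151411923841), np.float64(-0.07201062417131357), np.float64(5.471153976383735), np.float64(9.578713012973907)) 0.05672557612778928
```

Call:
step_arm([
  [0,0.02,-0.7],
  [0,0,-0.9],
  [0,0,-0.9],
  [0,0,-0.7],
  [0,0,-0.46],
  [0,0,0],
  [0,0,0],
], turn=[0,0,0,0,0,0,0])

```text
time: 22.6
ee_pos: [0.4788, -0.3344, 0.0053]
eef_rot: [0.997, -0.072, 0.0, 0.0]
ft_force: [-0.1, 0.2, 0.0]
width: 0.0612
grip_force: 0.0
```

Call:
step_arm([
  [0,0,0],
  [0,0,0],
  [0,0,0],
  [0,0,0],
], turn=[0,0,0,0], grip=1)

```text
time: 23.0
ee_pos: [0.4788, -0.3346, 0.0053]
eef_rot: [0.997, -0.072, 0.0, 0.0]
ft_force: [-0.6, -0.2, 3.3]
width: 0.0417
grip_force: 30.0
```

Call:
step_arm([
  [0,0,0.5],
  [0,0,1],
  [0,0,1],
  [0,0,1],
  [0,0.5,0.1],
  [0.03,1,0],
  [0.03,1,0],
  [0.03,1,0],
  [0.03,1,0],
  [0.03,1,0],
  [0.03,1,0],
  [0.03,1,0],
], turn=[0,0,0,0,0,0.24,0.24,0.24,0.24,0.24,0.24,0.24])

```text
time: 24.2
ee_pos: [0.4836, -0.1459, 0.0955]
eef_rot: [1.0, 0.029, 0.0, -0.0]
ft_force: [0.6, -0.6, -1.0]
width: 0.042
grip_force: 30.0
```

Call:
step_arm([
  [0.03,1,0],
  [0.03,1,0],
  [0.03,1,0],
  [0.03,1,0],
  [0.03,1,0],
  [0.02,1,0],
  [0,1,0],
  [0,1,0],
  [0,0.88,0],
  [0,0,0],
  [0,0,0],
  [0,0,0],
], turn=[0.24,0.24,0.2,0,0,0,0,0,0,0,0,0])

```text
time: 25.4
ee_pos: [0.4881, 0.0742, 0.0951]
eef_rot: [0.998, 0.068, 0.0, 0.0]
ft_force: [-0.0, -0.8, -0.7]
width: 0.0416
grip_force: 30.0
```

Call:
step_arm([
  [0,0,-0.6],
  [0,0,-0.6],
  [0,0,-0.5],
  [0,0,-0.5],
  [0,0,-0.4],
  [0,0,-0.3],
  [0,0,-0.15],
  [0,0,-0.06],
  [0,0,0],
  [0,0,0],
], turn=[0,0,0,0,0,0,0,0,0,0])

```text
time: 26.4
ee_pos: [0.4884, 0.0753, 0.0174]
eef_rot: [0.998, 0.069, 0.0, -0.0]
ft_force: [-0.9, -0.2, -0.9]
width: 0.0418
grip_force: 30.0
```

Call:
step_arm([
  [0,0,0],
  [0,0,0],
  [0,0,0],
  [0,0,0.3],
  [0,0,0.9],
  [0,0,1],
  [0,0,0.9],
], turn=[0,0,0,0,0,0,0], grip=0.3)

```text
time: 27.1
ee_pos: [0.4882, 0.0749, 0.0961]
eef_rot: [0.998, 0.069, 0.0, 0.0]
ft_force: [0.5, -0.1, -0.5]
width: 0.061
grip_force: 0.0
```

Call:
step_arm([
  [0.36,0.97,0],
  [0.36,0.97,0],
  [0.36,0.97,0],
  [0.36,0.97,0],
  [0.36,0.97,0],
  [0.36,0.97,0],
  [0,0,0],
  [0,0,0],
  [0,0,0],
], turn=[-0.12,-0.12,-0.12,-0.12,-0.12,-0.12,0,0,0])

```text
time: 28.0
ee_pos: [0.542, 0.2195, 0.0949]
eef_rot: [1.0, 0.025, 0.0, 0.0]
ft_force: [-0.0, 0.4, -0.2]
width: 0.0607
grip_force: 0.0
```

```bash
python3 - <<'E'
from h import *
scan(['p5'])
c=camera('top');W=cloud(c)
P=pts(W,.4878,.0745,.03,.029,.04); print('p20 in place2',len(P),fit(P[:,:2],(.036,.042)),np.median(P[:,2]))
c=camera('scene');W=cloud(c)
P=pts(W,.5425,.2202,.027,.007,.018); print(len(P),fit(P[:,:2],(.036,.042)))
W=np.load('top2.npz')['W']
P=pts(W,.5425,.2202,.027,.008,.018); print(len(P),fit(P[:,:2],(.036,.042)))
P=pts(W,.526,-.219,.029,.003,.012); print(len(P),fit(P[:,:2],(.036,.042)))
E
```

```text
tcp [0.542  0.2195 0.0949] tooly -87.1 q7 -1.73 t 28.0
top p5 80 0.5242 -0.2167 yaw -11.0 f11.12
scene p5 58 0.5261 -0.2156 yaw 7.8 f13.06
p20 in place2 122 (np.float64(0.48725774044336456), np.float64(0.07484741891517743), np.float64(5.54857637435914), np.float64(5.013252889852336)) 0.03282850534511339
51 (np.float64(0.543107834637517), np.float64(0.21929053278462868), np.float64(5.427316689056768), np.float64(1.463121003948354))
96 (np.float64(0.5418128541500352), np.float64(0.22087274331277368), np.float64(0.2995477826055325), np.float64(0.5277412844812522))
35 (np.float64(0.5309462985096297), np.float64(-0.20589122846405541), np.float64(-68.23040201719954), np.float64(0.0))
```

Call:
step_arm([
  [0.01,0.03,-0.7],
  [0,0,-0.9],
  [0,0,-0.9],
  [0,0,-0.7],
  [0,0,-0.48],
  [0,0,0],
  [0,0,0],
], turn=[0,0,0,0,0,0,0])

```text
time: 28.9
ee_pos: [0.5425, 0.2213, 0.0029]
eef_rot: [1.0, 0.026, 0.0, 0.0]
ft_force: [0.6, -0.4, 0.5]
width: 0.0607
grip_force: 0.0
```

Call:
step_arm([
  [0,0,0],
  [0,0,0],
  [0,0,0],
  [0,0,0],
], turn=[0,0,0,0], grip=1)

```text
time: 29.3
ee_pos: [0.5424, 0.2216, 0.0029]
eef_rot: [1.0, 0.026, 0.0, -0.0]
ft_force: [-0.2, -0.3, 1.8]
width: 0.0414
grip_force: 30.0
```

Call:
step_arm([
  [0,0,0.5],
  [0,0,1],
  [0,0,1],
  [0,0,1],
  [-0.36,-0.97,0],
  [-0.36,-0.97,0],
  [-0.36,-0.97,0],
  [-0.36,-0.97,0],
  [-0.36,-0.97,0],
  [-0.36,-0.97,0],
  [0,0,0],
  [0,0,0],
], turn=[0,0,0,0,0.12,0.12,0.12,0.12,0.12,0.12,0,0])

```text
time: 30.5
ee_pos: [0.4885, 0.076, 0.0908]
eef_rot: [0.998, 0.069, 0.0, -0.001]
ft_force: [0.2, 0.1, -0.5]
width: 0.0416
grip_force: 30.0
```

Call:
step_arm([
  [0,0,0],
], turn=[0])

```text
time: 30.6
ee_pos: [0.4887, 0.077, 0.0905]
eef_rot: [0.998, 0.07, 0.0, -0.0]
ft_force: [0.2, 0.7, -0.8]
width: 0.0415
grip_force: 30.0
```

Call:
step_arm([
  [-0.02,-0.08,-0.3],
  [0,0,-0.5],
  [0,0,-0.5],
  [0,0,-0.4],
  [0,0,-0.3],
  [0,0,-0.18],
  [0,0,0],
  [0,0,0],
], turn=[0,0,0,0,0,0,0,0])

```text
time: 31.4
ee_pos: [0.4879, 0.0739, 0.0355]
eef_rot: [0.998, 0.069, 0.0, 0.0]
ft_force: [0.2, -0.3, 0.1]
width: 0.041
grip_force: 30.0
```

Call:
step_arm([
  [0,0,0],
  [0,0,0],
  [0,0,0],
  [0,0,0.3],
  [0,0,0.9],
  [0,0,1],
  [0,0,0.2],
], turn=[0,0,0,0,0,0,0], grip=0.3)

```text
time: 32.1
ee_pos: [0.4893, 0.0741, 0.0983]
eef_rot: [0.998, 0.069, 0.002, -0.001]
ft_force: [0.4, -0.7, 1.1]
width: 0.061
grip_force: 0.0
```

Call:
step_arm([
  [-0.03,0.96,0],
  [-0.03,0.96,0],
  [-0.04,0.96,0],
  [-0.04,0.96,0],
  [-0.04,0.96,0],
  [-0.03,0.97,0],
  [0,0,0],
  [0,0,0],
  [0,0,0],
], turn=[-0.1,-0.1,-0.11,-0.11,-0.11,-0.11,0,0,0])

```text
time: 33.0
ee_pos: [0.4826, 0.2171, 0.0955]
eef_rot: [1.0, 0.03, -0.0, 0.0]
ft_force: [-0.3, 0.3, 0.3]
width: 0.0608
grip_force: 0.0
```

```bash
python3 - <<'E'
from h import *
scan(['b15'])
c=camera('top');W=cloud(c)
P=pts(W,.4878,.0745,.03,.039,.05); print('p10 in place2',len(P),fit(P[:,:2],(.036,.042)),np.median(P[:,2]))
E
```

```text
tcp [0.4826 0.2171 0.0955] tooly -86.5 q7 -1.82 t 33.0
top b15 29 0.4748 0.2180 yaw 1.8 f0.00
scene b15 41 0.4838 0.2176 yaw 4.0 f1.45
p10 in place2 131 (np.float64(0.4877469726266006), np.float64(0.07401603932282476), np.float64(5.853119530456735), np.float64(5.169857120028855)) 0.04279793346444216
```

Call:
step_arm([
  [0,0.03,-0.7],
  [0,0,-0.9],
  [0,0,-0.9],
  [0,0,-0.7],
  [0,0,-0.46],
  [0,0,0],
  [0,0,0],
], turn=[0,0,0,0,0,0,0])

```text
time: 33.85
ee_pos: [0.4829, 0.2188, 0.0046]
eef_rot: [1.0, 0.031, 0.0, 0.0]
ft_force: [-0.8, -0.8, 0.3]
width: 0.0609
grip_force: 0.0
```

Call:
step_arm([
  [0,0,0],
  [0,0,0],
  [0,0,0],
  [0,0,0],
], turn=[0,0,0,0], grip=1)

```text
time: 34.25
ee_pos: [0.4827, 0.2192, 0.0045]
eef_rot: [1.0, 0.031, 0.0, -0.0]
ft_force: [-1.3, 0.1, 4.3]
width: 0.0415
grip_force: 30.0
```

Call:
step_arm([
  [0,0,0.5],
  [0,0,1],
  [0,0,1],
  [0,0,1],
  [0.04,-0.96,0],
  [0.04,-0.96,0],
  [0.04,-0.96,0],
  [0.04,-0.96,0],
  [0.04,-0.96,0],
  [0.02,-0.96,0],
  [0,0,0],
  [0,0,0],
], turn=[0,0,0,0,0.1,0.1,0.11,0.11,0.11,0.11,0,0])

```text
time: 35.45
ee_pos: [0.4882, 0.0749, 0.0922]
eef_rot: [0.998, 0.068, 0.0, -0.0]
ft_force: [0.3, 0.1, -0.8]
width: 0.0416
grip_force: 30.0
```

Call:
step_arm([
  [0,0,0],
  [0,0,0],
], turn=[0,0])

```text
time: 35.65
ee_pos: [0.488, 0.0759, 0.0917]
eef_rot: [0.998, 0.07, 0.0, -0.0]
ft_force: [-0.1, 0.6, 0.1]
width: 0.0419
grip_force: 30.0
```

Call:
step_arm([
  [0,-0.05,-0.3],
  [0,0,-0.4],
  [0,0,-0.4],
  [0,0,-0.3],
  [0,0,-0.25],
  [0,0,-0.15],
  [0,0,0],
  [0,0,0],
], turn=[0,0,0,0,0,0,0,0])

```text
time: 36.45
ee_pos: [0.4882, 0.0737, 0.0465]
eef_rot: [0.998, 0.069, 0.0, 0.0]
ft_force: [0.1, 0.7, -1.2]
width: 0.0418
grip_force: 30.0
```

Call:
step_arm([
  [0,0,0],
  [0,0,0],
  [0,0,0],
  [0,0,0.3],
  [0,0,0.8],
  [0,0,0.8],
], turn=[0,0,0,0,0,0], grip=0.3)

```text
time: 37.05
ee_pos: [0.4879, 0.0734, 0.0949]
eef_rot: [0.998, 0.069, -0.0, 0.0]
ft_force: [0.4, 0.6, 0.2]
width: 0.0609
grip_force: 0.0
```

Call:
step_arm([
  [0.69,0.89,0],
  [0.69,0.89,0],
  [0.69,0.89,0],
  [0.69,0.89,0],
  [0.69,0.88,0],
  [0.68,0.88,0],
  [0,0,0],
  [0,0,0],
  [0,0,0],
], turn=[-0.12,-0.12,-0.12,-0.12,-0.12,-0.12,0,0,0])

```text
time: 37.95
ee_pos: [0.5911, 0.2058, 0.0944]
eef_rot: [1.0, 0.026, -0.0, 0.0]
ft_force: [-0.3, 0.5, -0.4]
width: 0.0606
grip_force: 0.0
```

```bash
python3 - <<'E'
from h import *
scan(['p15l','b25'])
c=camera('top');W=cloud(c)
P=pts(W,.4878,.0745,.026,.052,.065); print('b15 in place2',len(P),fit(P[:,:2],(.036,.042)),np.median(P[:,2]))
E
```

```text
tcp [0.5911 0.2058 0.0944] tooly -87.1 q7 -1.64 t 38.0
top p15l 72 0.5864 0.2076 yaw 13.9 f0.21
top b25 30 0.6441 0.2176 yaw -32.2 f0.00
scene p15l 43 0.5913 0.2076 yaw 5.5 f2.05
scene b25 39 0.6497 0.2191 yaw 4.6 f0.86
b15 in place2 150 (np.float64(0.48870689921170524), np.float64(0.0731118231664458), np.float64(-79.22901900768254), np.float64(3.25311491953301)) 0.05762170403768063
```

Call:
step_arm([
  [0,0.05,-0.7],
  [0,0,-0.9],
  [0,0,-0.9],
  [0,0,-0.7],
  [0,0,-0.42],
  [0,0,0],
  [0,0,0],
], turn=[0,0,0,0,0,0,0])

```text
time: 38.8
ee_pos: [0.5916, 0.2079, 0.004]
eef_rot: [1.0, 0.026, 0.0, 0.0]
ft_force: [0.3, 0.5, 1.1]
width: 0.061
grip_force: 0.0
```

Call:
step_arm([
  [0,0,0],
  [0,0,0],
  [0,0,0],
  [0,0,0],
], turn=[0,0,0,0], grip=1)

```text
time: 39.2
ee_pos: [0.5915, 0.2081, 0.004]
eef_rot: [1.0, 0.026, 0.0, -0.0]
ft_force: [-0.8, 0.1, 2.6]
width: 0.0417
grip_force: 30.0
```

Call:
step_arm([
  [0,0,0.5],
  [0,0,1],
  [0,0,1],
  [0,0,1],
  [-0.41,-0.91,0],
  [-0.41,-0.91,0],
  [-0.41,-0.91,0],
  [-0.41,-0.91,0],
  [-0.41,-0.91,0],
  [-0.41,-0.91,0],
  [-0.41,-0.91,0],
  [-0.42,-0.91,0],
], turn=[0,0,0,0,0.12,0.12,0.12,0.12,0.12,0.12,0,0])

```text
time: 40.4
ee_pos: [0.5087, 0.025, 0.0918]
eef_rot: [0.998, 0.069, 0.0, -0.0]
ft_force: [-0.3, -0.4, -0.7]
width: 0.0415
grip_force: 30.0
```

Call:
step_arm([
  [-0.42,-0.91,0],
  [0,0,0],
  [0,0,0],
  [0,0,0],
], turn=[0,0,0,0])

```text
time: 40.8
ee_pos: [0.4989, 0.004, 0.0914]
eef_rot: [0.998, 0.07, 0.0, -0.0]
ft_force: [0.2, -0.3, 0.0]
width: 0.0417
grip_force: 30.0
```

Call:
step_arm([
  [-0.03,-0.1,-0.5],
  [0,0,-0.6],
  [0,0,-0.6],
  [0,0,-0.5],
  [0,0,-0.4],
  [0,0,-0.3],
  [0,0,-0.1],
  [0,0,0],
  [0,0,0],
], turn=[0,0,0,0,0,0,0,0,0])

```text
time: 41.7
ee_pos: [0.498, 0.0007, 0.0162]
eef_rot: [0.998, 0.069, 0.0, 0.0]
ft_force: [0.6, 0.6, -0.4]
width: 0.0415
grip_force: 30.0
```

Call:
step_arm([
  [0,0,-0.02],
  [0,0,0],
  [0,0,0],
  [0,0,0],
  [0,0,0.3],
  [0,0,0.9],
  [0,0,1],
  [0,0,0.9],
], turn=[0,0,0,0,0,0,0,0], grip=0.3)

```text
time: 42.5
ee_pos: [0.4979, 0.0004, 0.0945]
eef_rot: [0.998, 0.069, 0.0, 0.0]
ft_force: [0.6, 0.3, -0.1]
width: 0.0607
grip_force: 0.0
```

Call:
step_arm([
  [0.13,-0.98,0],
  [0.13,-0.98,0],
  [0.13,-0.98,0],
  [0.13,-0.98,0],
  [0.13,-0.98,0],
  [0.13,-0.98,0],
  [0.12,-0.98,0],
  [0.12,-0.97,0],
  [0.12,-0.97,0],
  [0,0,0],
  [0,0,0],
], turn=[-0.1,-0.1,-0.1,-0.1,-0.1,-0.1,-0.1,-0.1,0,0,0])

```text
time: 43.6
ee_pos: [0.5261, -0.2195, 0.0933]
eef_rot: [1.0, 0.021, -0.0, 0.0]
ft_force: [-0.4, 1.0, 0.7]
width: 0.0608
grip_force: 0.0
```

```bash
python3 - <<'E'
from h import *
s=read_state(); print(s['ee_pos'],yawt(s))
for n in('top','scene'):
    c=camera(n); W=cloud(c)
    P=pts(W,.498,.0012,.026,.024,.035); print(n,'p15 in place1',len(P),fit(P[:,:2],(.036,.042)),np.median(P[:,2]))
    # plate5 by brightness
    g=c['image'].min(2); k=(g>110)&(np.hypot(W[...,0]-.5265,W[...,1]+.2188)<.04)&(W[...,2]<.015)
    P=W[k]; print(n,'p5',len(P), fit(P[:,:2],(.036,.042)) if len(P)>10 else '')
W=np.load('top0.npz')['W'];I=np.load('top0.npz')['image']
k=(I.min(2)>110)&(np.hypot(W[...,0]-.5265,W[...,1]+.2188)<.04);P=W[k];print('top0',len(P),fit(P[:,:2],(.036,.042)),P.mean(0))
W=np.load('scene0.npz')['W'];I=np.load('scene0.npz')['image']
k=(I.min(2)>100)&(np.hypot(W[...,0]-.5265,W[...,1]+.2188)<.04);P=W[k];print('scene0',len(P),fit(P[:,:2],(.036,.042)),P.mean(0))
E
```

```text
[ 0.52609683 -0.21952888  0.09334936] -87.636963506352
top p15 in place1 109 (np.float64(0.49885597111222113), np.float64(0.00019890203261826328), np.float64(21.68613530966751), np.float64(2.784442977064767)) 0.028366782065504026
top p5 0 
scene p15 in place1 48 (np.float64(0.49940952184395115), np.float64(0.003683266102779008), np.float64(-98.44188330928176), np.float64(4.572609090013198)) 0.028946831480725743
scene p5 65 (np.float64(0.5275452453755372), np.float64(-0.21812240641832414), np.float64(1.028380525258212), np.float64(0.09955339366010273))
top0 120 (np.float64(0.5257953313613746), np.float64(-0.21771987356031647), np.float64(-2.2356678573838313), np.float64(0.2758754285258012)) [ 0.52578434 -0.21767879  0.00509342]
scene0 77 (np.float64(0.5286005087510385), np.float64(-0.21669372269661197), np.float64(-4.2016711543201115), np.float64(1.610453085873836)) [ 0.52803104 -0.21621015  0.00699823]
```

Call:
step_arm([
  [0.01,0.06,-0.7],
  [0,0,-0.9],
  [0,0,-0.9],
  [0,0,-0.7],
  [0,0,-0.4],
  [0,0,0],
  [0,0,0],
], turn=[-0.2,-0.2,0,0,0,0,0])

```text
time: 44.4
ee_pos: [0.5269, -0.2179, 0.0037]
eef_rot: [1.0, -0.003, 0.0, 0.0]
ft_force: [0.1, 0.5, -0.1]
width: 0.0612
grip_force: 0.0
```

Call:
step_arm([
  [0,0,-0.07],
  [0,0,0],
  [0,0,0],
], turn=[0,0,0])

```text
time: 44.7
ee_pos: [0.5268, -0.2178, 0.0017]
eef_rot: [1.0, -0.003, 0.0, 0.0]
ft_force: [-1.4, -0.2, -0.2]
width: 0.0609
grip_force: 0.0
```

Call:
step_arm([
  [0,0,0],
  [0,0,0],
  [0,0,0],
  [0,0,0],
  [0,0,0],
], turn=[0,0,0,0,0], grip=1)

```text
time: 45.2
ee_pos: [0.5266, -0.2178, 0.0014]
eef_rot: [1.0, -0.003, 0.0, 0.0]
ft_force: [-0.3, 0.4, 0.3]
width: 0.0412
grip_force: 29.9
```

Call:
step_arm([
  [0,0,0.5],
  [0,0,1],
  [0,0,1],
  [0,0,1],
  [0,0,0],
], turn=[0,0,0,0,0])

```text
time: 45.7
ee_pos: [0.5283, -0.2188, 0.0927]
eef_rot: [1.0, -0.003, 0.003, 0.001]
ft_force: [-0.2, 0.3, 0.0]
width: 0.041
grip_force: 29.9
```

Call:
step_arm([
  [-0.13,0.97,0],
  [-0.13,0.97,0],
  [-0.13,0.97,0],
  [-0.13,0.97,0],
  [-0.13,0.97,0],
  [-0.13,0.97,0],
  [-0.13,0.97,0],
  [-0.12,0.97,0],
  [-0.11,0.97,0],
  [0,0,0],
  [0,0,0],
  [0,0,0],
], turn=[0.15,0.15,0.15,0.15,0.15,0.15,0.15,0.14,0,0,0,0])

```text
time: 46.9
ee_pos: [0.498, -0.0005, 0.0889]
eef_rot: [0.998, 0.068, 0.0, 0.0]
ft_force: [-0.8, 0.6, -0.4]
width: 0.0413
grip_force: 29.9
```

Call:
step_arm([
  [0,0.05,-0.4],
  [0,0,-0.5],
  [0,0,-0.5],
  [0,0,-0.5],
  [0,0,-0.3],
  [0,0,-0.17],
  [0,0,0],
  [0,0,0],
], turn=[0,0,0,0,0,0,0,0])

```text
time: 47.7
ee_pos: [0.4983, 0.0017, 0.0298]
eef_rot: [0.998, 0.068, 0.0, 0.0]
ft_force: [-0.2, -0.0, -0.8]
width: 0.0411
grip_force: 29.9
```

Call:
step_arm([
  [0,0,-0.02],
  [0,0,0],
  [0,0,0],
  [0,0,0],
  [0,0,0.3],
  [0,0,0.9],
  [0,0,1],
  [0,0,0.4],
], turn=[0,0,0,0,0,0,0,0], grip=0.3)

```text
time: 48.5
ee_pos: [0.4991, 0.0016, 0.0963]
eef_rot: [0.998, 0.068, 0.001, -0.0]
ft_force: [-0.4, 0.1, -0.2]
width: 0.0607
grip_force: 0.0
```

Call:
step_arm([
  [0.66,0.97,0],
  [0.66,0.97,0],
  [0.66,0.97,0],
  [0.66,0.97,0],
  [0.66,0.97,0],
  [0.66,0.97,0],
  [0.66,0.97,0],
  [0.67,0.97,0],
  [0.67,0.97,0],
  [0,0,0],
  [0,0,0],
], turn=[0,0,0,0,0,0,0,0,0,0,0])

```text
time: 49.6
ee_pos: [0.6469, 0.2201, 0.0934]
eef_rot: [0.998, 0.069, -0.0, 0.001]
ft_force: [0.1, -1.1, 0.2]
width: 0.0609
grip_force: 0.0
```

```bash
python3 - <<'E'
from h import *
scan(['b25','p10n'])
for n in('top','scene'):
    c=camera(n); W=cloud(c)
    P=pts(W,.498,.0012,.026,.028,.040); print(n,'p5 in place1',len(P),P[:,:2].mean(0),np.median(P[:,2]))
E
```

```text
tcp [0.6469 0.2201 0.0934] tooly -82.1 q7 -1.52 t 49.6
top b25 83 0.6458 0.2188 yaw 4.8 f0.37
top p10n 101 0.4122 0.2086 yaw 8.2 f0.36
scene b25 39 0.6481 0.2184 yaw 4.8 f1.84
scene p10n 44 0.4135 0.2078 yaw 0.3 f2.33
top p5 in place1 126 [0.49928055 0.00159205] 0.032725538596010684
scene p5 in place1 56 [0.50176692 0.00107117] 0.03541268102565098
```

Call:
step_arm([
  [0,-0.04,-0.7],
  [0,0,-0.9],
  [0,0,-0.9],
  [0,0,-0.7],
  [0,0,-0.34],
  [0,0,0],
  [0,0,0],
], turn=[-0.2,0,0,0,0,0,0])

```text
time: 50.5
ee_pos: [0.6475, 0.2189, 0.0062]
eef_rot: [0.998, 0.056, 0.0, 0.0]
ft_force: [-0.4, 0.6, 0.7]
width: 0.0606
grip_force: 0.0
```

Call:
step_arm([
  [0,0,0],
  [0,0,0],
  [0,0,0],
  [0,0,0],
  [0,0,0],
], turn=[0,0,0,0,0], grip=1)

```text
time: 51.0
ee_pos: [0.6473, 0.2191, 0.0061]
eef_rot: [0.998, 0.057, 0.0, -0.0]
ft_force: [-1.2, -0.2, 3.9]
width: 0.0421
grip_force: 30.0
```

Call:
step_arm([
  [0,0,0.5],
  [0,0,1],
  [0,0,1],
  [0,0,1],
  [0,0,0.1],
], turn=[0,0,0,0,0])

```text
time: 51.5
ee_pos: [0.6489, 0.2192, 0.0998]
eef_rot: [0.998, 0.056, 0.003, -0.001]
ft_force: [0.6, 1.1, -0.6]
width: 0.0418
grip_force: 30.0
```

Call:
step_arm([
  [-0.66,-0.97,0],
  [-0.66,-0.97,0],
  [-0.66,-0.97,0],
  [-0.66,-0.97,0],
  [-0.66,-0.97,0],
  [-0.66,-0.97,0],
  [-0.66,-0.97,0],
  [-0.67,-0.97,0],
  [-0.67,-0.97,0],
  [0,0,0],
  [0,0,0],
  [0,0,0],
], turn=[0.2,0,0,0,0,0,0,0,0,0,0,0])

```text
time: 52.7
ee_pos: [0.4984, 0.0016, 0.0956]
eef_rot: [0.998, 0.069, 0.0, -0.0]
ft_force: [0.1, -0.3, -0.3]
width: 0.0422
grip_force: 30.0
```

Call:
step_arm([
  [0,0,-0.4],
  [0,0,-0.5],
  [0,0,-0.5],
  [0,0,-0.4],
  [0,0,-0.3],
  [0,0,-0.18],
  [0,0,0],
  [0,0,0],
], turn=[0,0,0,0,0,0,0,0])

```text
time: 53.5
ee_pos: [0.4982, 0.0006, 0.0386]
eef_rot: [0.998, 0.068, 0.0, 0.0]
ft_force: [0.3, 0.8, -1.0]
width: 0.0417
grip_force: 30.0
```

Call:
step_arm([
  [0,0,-0.02],
  [0,0,0],
  [0,0,0],
  [0,0,0],
  [0,0,0.3],
  [0,0,0.9],
  [0,0,1],
  [0,0,0.1],
], turn=[0,0,0,0,0,0,0,0], grip=0.3)

```text
time: 54.3
ee_pos: [0.4997, 0.0006, 0.0984]
eef_rot: [0.998, 0.068, 0.002, -0.001]
ft_force: [1.9, 1.0, 0.6]
width: 0.0611
grip_force: 0.0
```

Call:
step_arm([
  [-0.38,0.92,0],
  [-0.38,0.92,0],
  [-0.38,0.92,0],
  [-0.38,0.92,0],
  [-0.38,0.92,0],
  [-0.38,0.92,0],
  [-0.38,0.92,0],
  [-0.38,0.92,0],
  [-0.38,0.92,0],
  [0,0,0],
  [0,0,0],
], turn=[0,0,0,0,0,0,0,0,0,0,0])

```text
time: 55.4
ee_pos: [0.4124, 0.2077, 0.0955]
eef_rot: [0.998, 0.069, -0.0, 0.0]
ft_force: [0.1, -1.1, -0.7]
width: 0.0607
grip_force: 0.0
```

```bash
python3 - <<'E'
from h import *
scan(['p10n'])
c=shot('top'); W=cloud(c)
for n,(x,y) in dict(p0=(.5082,-.0721),p1=(.498,.0012),p2=(.4878,.0745)).items():
    P=pts(W,x,y,.016,.03,.08); print(n,len(P),P.mean(0)); 
overlay(c,[[.498,.0012,.057]],(145,150,110,80),7,'ov3')
E
```

```text
tcp [0.4124 0.2077 0.0955] tooly -82.1 q7 -1.91 t 55.4
top p10n 21 0.4093 0.2113 yaw -4.2 f0.00
scene p10n 41 0.4098 0.2068 yaw 5.7 f7.75
p0 67 [ 0.50806626 -0.07162329  0.05804989]
p1 67 [0.49760535 0.00093973 0.05800406]
p2 70 [0.4880302  0.07453273 0.0577551 ]
```

View pics/ov3.png

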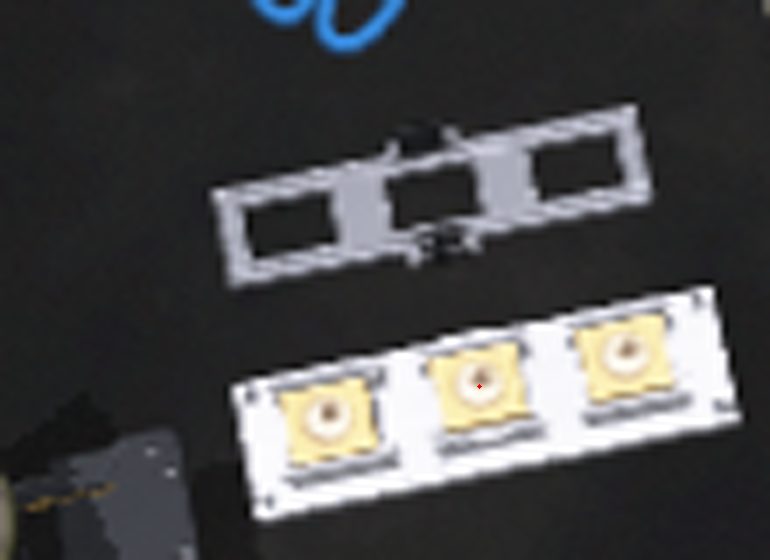

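The picture shows all three blocks seated at (330,420), (480,385) and (625,350). Their tops are level with the cheeks and their centres are within 1 mm. The spare plate10 goes to the tin next.

Call:
step_arm([
  [0,0.02,-0.7],
  [0,0,-0.9],
  [0,0,-0.9],
  [0,0,-0.7],
  [0,0,-0.46],
  [0,0,0],
  [0,0,0],
], turn=[0,0,0,0,0,0,0])

```text
time: 56.25
ee_pos: [0.413, 0.208, 0.0045]
eef_rot: [0.998, 0.068, 0.0, 0.0]
ft_force: [0.8, 0.8, 0.1]
width: 0.0613
grip_force: 0.0
```

Call:
step_arm([
  [0,0,0],
  [0,0,0],
  [0,0,0],
  [0,0,0],
  [0,0,0],
], turn=[0,0,0,0,0], grip=1)

```text
time: 56.75
ee_pos: [0.4127, 0.2086, 0.0045]
eef_rot: [0.998, 0.069, 0.0, -0.0]
ft_force: [-1.8, 0.1, 5.4]
width: 0.0415
grip_force: 29.9
```

Call:
step_arm([
  [0,0,0.5],
  [0,0,1],
  [0,0,1],
  [0,0,1],
  [0,0,0],
  [0,0,0],
], turn=[0,0,0,0,0,0])

```text
time: 57.35
ee_pos: [0.4126, 0.2086, 0.0921]
eef_rot: [0.998, 0.069, 0.0, -0.001]
ft_force: [0.3, -0.1, -1.2]
width: 0.0417
grip_force: 29.9
```

Call:
step_arm([
  [0.37,0.97,0],
  [0.37,0.97,0],
  [0.37,0.97,0],
  [0.37,0.97,0],
  [0.37,0.97,0],
  [0.37,0.97,0],
  [0.37,0.97,0],
  [0.37,0.97,0],
  [0,0,-0.8],
  [0,0,-0.8],
  [0,0,-0.8],
  [0,0,-0.2],
], turn=[0,0,0,0,0,0,0,0,0,0,0,0])

```text
time: 58.55
ee_pos: [0.4849, 0.4006, 0.0231]
eef_rot: [0.998, 0.068, -0.002, 0.002]
ft_force: [-0.8, 0.3, -1.1]
width: 0.0416
grip_force: 29.9
```

Call:
step_arm([
  [0,0,0],
  [0,0,0],
  [0,0,0],
], turn=[0,0,0])

```text
time: 58.85
ee_pos: [0.4871, 0.4026, 0.0276]
eef_rot: [0.998, 0.069, 0.001, -0.0]
ft_force: [0.1, 0.8, 0.3]
width: 0.0416
grip_force: 29.9
```

Call:
step_arm([
  [0,0,-0.4],
  [0,0,-0.2],
  [0,0,0],
  [0,0,0],
], turn=[0,0,0,0])

```text
time: 59.25
ee_pos: [0.4865, 0.4021, 0.0114]
eef_rot: [0.998, 0.068, -0.0, 0.0]
ft_force: [-1.2, 0.6, 0.7]
width: 0.0416
grip_force: 29.9
```

Call:
step_arm([
  [0,0,0],
  [0,0,0],
  [0,0,0],
  [0,0,0.5],
  [0,0,1],
  [0,0,1],
  [0,0,1],
  [0,0,1],
  [0.3,-0.95,0],
  [0.3,-0.95,0],
  [0.3,-0.95,0],
  [0.3,-0.95,0],
], turn=[0,0,0,0,0,0,0,0,0.8,0.8,0.8,0.8], grip=0.3)

```text
time: 60.45
ee_pos: [0.517, 0.3063, 0.1252]
eef_rot: [0.966, 0.26, 0.001, -0.0]
ft_force: [-0.3, 0.6, -0.0]
width: 0.0606
grip_force: 0.0
```

Call:
step_arm([
  [0.3,-0.95,0],
  [0.3,-0.95,0],
  [0.3,-0.95,0],
  [0.3,-0.95,0],
  [0.3,-0.95,0],
  [0.3,-0.95,0],
  [0.3,-0.95,0],
  [0.3,-0.95,0],
  [0.3,-0.95,0],
  [0.3,-0.95,0],
  [0.3,-0.95,0],
  [0.26,-0.95,0],
], turn=[0.82,0.82,0.82,0.82,0.82,0.82,0.82,0.82,0.82,0.82,0.82,0.82], grip=0)

```text
time: 61.65
ee_pos: [0.606, 0.021, 0.1252]
eef_rot: [0.658, 0.753, 0.0, 0.0]
ft_force: [0.7, 0.4, -0.2]
width: 0.087
grip_force: 0.0
```

```bash
python3 - <<'E'
from h import *
s=read_state(); print(s['ee_pos'],yawt(s),s['joint_positions'][6])
W=np.load('top2.npz')['W']
k=pts(W,.606,.0215,.125,.017,.028)
r=(k[:,:2]-[.606,.0215])@R(8); k=k[abs(r[:,0])<.034]
print('frame top2',len(k),fit(k[:,:2],(.051,.216)),np.median(k[:,2]))
P=pts(W,.606,.0215,.045,.033,.055);print('tabs',len(P),fit(P[:,:2],(.062,.026)))
c=shot('top');W=cloud(c)
P=pts(W,.487,.404,.05,.0,.03);print('tin',len(P),np.percentile(P[:,2],[5,50,95,99]))
c=shot('scene')
overlay(c,[[.606,.0215,.034]]+corners(.606,.0215,8,(.051,.216),.021),(150,100,130,110),6,'ov4')
W=cloud(c)
k=pts(W,.606,.0215,.125,.018,.030)
r=(k[:,:2]-[.606,.0215])@R(8); k=k[abs(r[:,0])<.034]
print('frame scene',len(k),fit(k[:,:2],(.051,.216)),np.median(k[:,2]))
E
```

```text
[0.60604157 0.02101297 0.12523807] 7.731323495380948 0.19742517663530815
frame top2 524 (np.float64(0.6036442807101052), np.float64(0.02069882042365295), np.float64(7.692491326512516), np.float64(1.7857971742123768)) 0.021715349140588258
tabs 33 (np.float64(0.6050820549174014), np.float64(0.02001965872172823), np.float64(7.531358043382776), np.float64(0.37887352298374244))
tin 512 [0.00055103 0.00390999 0.01517827 0.01758624]
frame scene 275 (np.float64(0.6056240366317782), np.float64(0.020774240546006698), np.float64(8.220021751710645), np.float64(2.7501965984603074)) 0.023169528500081027
```

View pics/ov4.png

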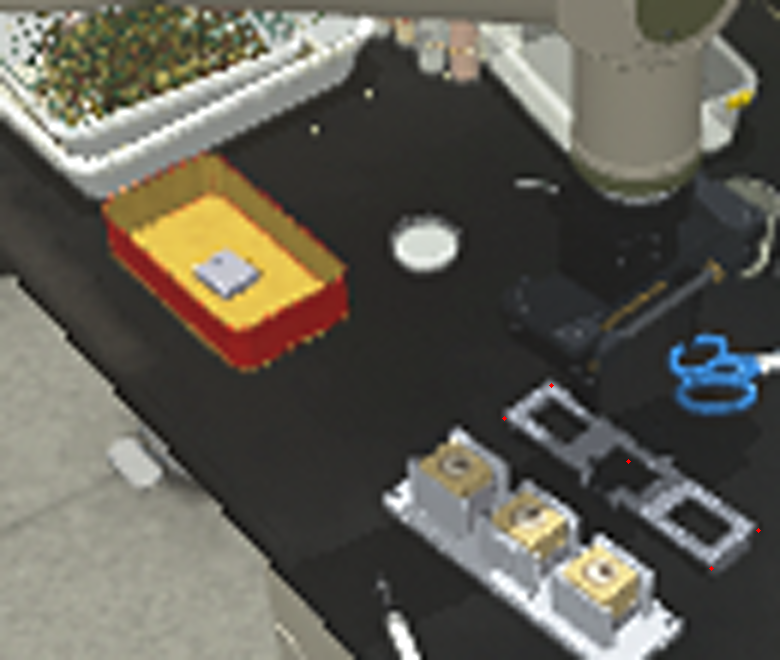

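The view shows the spare plate in the tin at (228,273), all three blocks seated, and the frame on the bench under the gripper. I'll take the frame by its tabs.

Call:
step_arm([
  [-0.02,0.03,-0.7],
  [0,0,-0.9],
  [0,0,-0.9],
  [0,0,-0.7],
  [0,0,-0.4],
  [0,0,-0.26],
  [0,0,0],
  [0,0,0],
], turn=[0.04,0,0,0,0,0,0,0])

```text
time: 62.55
ee_pos: [0.6055, 0.0231, 0.0284]
eef_rot: [0.657, 0.753, 0.0, 0.0]
ft_force: [-0.1, -1.0, 0.1]
width: 0.0869
grip_force: 0.0
```

Call:
step_arm([
  [0,0,0],
  [0,0,0],
  [0,0,0],
  [0,0,0],
  [0,0,0],
  [0,0,0],
  [0,0,0],
  [0,0,0],
], turn=[0,0,0,0,0,0,0,0], grip=1, newtons=30)

```text
time: 63.35
ee_pos: [0.6048, 0.023, 0.0273]
eef_rot: [0.657, 0.754, -0.0, -0.0]
ft_force: [-0.7, -0.6, -1.5]
width: 0.0423
grip_force: 30.0
```

Call:
step_arm([
  [0,0,0.5],
  [0,0,1],
  [0,0,1],
  [0,0,0.8],
  [0,0,0],
  [0,0,0],
], turn=[0,0,0,0,0,0])

```text
time: 63.95
ee_pos: [0.6051, 0.0231, 0.1105]
eef_rot: [0.657, 0.754, 0.0, 0.0]
ft_force: [0.7, -0.6, -3.1]
width: 0.0422
grip_force: 30.0
```

Call:
step_arm([
  [-0.5,-0.1,0],
  [-0.8,-0.15,0],
  [-0.8,-0.15,0],
  [-0.8,-0.15,0],
  [-0.8,-0.15,0],
  [-0.6,-0.1,0],
  [0,0,0],
  [0,0,0],
  [0,0,0],
  [0,0,0],
], turn=[0,0,0,0,0,0,0,0,0,0])

```text
time: 64.95
ee_pos: [0.498, 0.0031, 0.1099]
eef_rot: [0.657, 0.754, -0.0, 0.0]
ft_force: [0.4, 1.0, -1.5]
width: 0.0423
grip_force: 30.0
```

```bash
python3 - <<'E'
from h import *
s=read_state(); print(s['ee_pos'],yawt(s))
for n in ('scene','top'):
    W=cloud(camera(n)); k=pts(W,.498,.0012,.125,.085,.105)
    r=(k[:,:2]-[.498,.0012])@R(8); k=k[(abs(r[:,0])<.034)]; print(n,len(k),fit(k[:,:2],(.051,.216)),np.median(k[:,2]))
    r=(k[:,:2]-[.498,.0012])@R(8); print(np.percentile(r,[1,99],axis=0))
E
```

```text
[0.49800223 0.00305208 0.10986876] 7.80073707757083
scene 82 (np.float64(0.5077648377804024), np.float64(-0.06377587620881876), np.float64(12.93808464039025), np.float64(5.009884988585341)) 0.10211117399405123
[[-0.03283864 -0.10830576]
 [ 0.02839206  0.01718084]]
top 112 (np.float64(0.5101896265389433), np.float64(-0.10021443739498329), np.float64(6.761490118847034), np.float64(0.32777199711834315)) 0.10334330764878674
[[-0.02649911 -0.10846629]
 [ 0.02437073 -0.03114562]]
```

Call:
step_arm([
  [0,0,-0.4],
  [0,0,-0.4],
  [0,0,-0.3],
  [0,0,-0.2],
  [0,0,-0.15],
  [0,0,-0.1],
  [0,0,-0.06],
  [0,0,0],
  [0,0,0],
], turn=[0,0,0,0,0,0,0,0,0])

```text
time: 65.95
ee_pos: [0.4977, 0.003, 0.07]
eef_rot: [0.657, 0.754, 0.0, 0.0]
ft_force: [0.6, -0.7, -1.7]
width: 0.0421
grip_force: 30.0
```

Call:
step_arm([
  [0,0,-0.05],
  [0,0,-0.03],
  [0,0,0],
  [0,0,0],
  [0,0,0],
], turn=[0,0,0,0,0])

```text
time: 66.45
ee_pos: [0.4976, 0.003, 0.0679]
eef_rot: [0.657, 0.754, 0.0, 0.0]
ft_force: [-0.3, 0.4, -2.0]
width: 0.0423
grip_force: 30.0
```

Call:
step_arm([
  [0,0,-0.04],
  [0,0,0],
  [0,0,0],
  [0,0,0],
], turn=[0,0,0,0])

```text
time: 66.85
ee_pos: [0.4977, 0.003, 0.0676]
eef_rot: [0.657, 0.753, 0.0, -0.0]
ft_force: [-3.5, 0.1, 9.2]
width: 0.042
grip_force: 30.0
```

Call:
step_arm([
  [0,0,-0.04],
  [0,0,0],
  [0,0,0],
  [0,0,0],
], turn=[0,0,0,0])

```text
time: 67.25
ee_pos: [0.4977, 0.003, 0.0674]
eef_rot: [0.658, 0.753, 0.0, -0.0]
ft_force: [-10.4, -1.3, 23.8]
width: 0.0422
grip_force: 30.0
```

Call:
step_arm([
  [0,0,0.05],
  [0,0,0],
  [0,0,0],
], turn=[0,0,0])

```text
time: 67.55
ee_pos: [0.4979, 0.003, 0.0676]
eef_rot: [0.657, 0.754, 0.0, 0.0]
ft_force: [-3.3, -0.4, 8.0]
width: 0.0422
grip_force: 30.0
```

Call:
step_arm([
  [0,0,0],
  [0,0,0],
  [0,0,0],
  [0,0,0],
  [0,0,0],
  [0,0,0.4],
  [0,0,0.8],
  [0,0,1],
  [0,0,1],
  [0,0,1],
  [0,0,1],
], turn=[0,0,0,0,0,0,0,0,0,0,0], grip=0)

```text
time: 68.65
ee_pos: [0.4974, 0.0028, 0.1988]
eef_rot: [0.658, 0.753, 0.0, 0.0]
ft_force: [0.8, 0.2, -0.2]
width: 0.0871
grip_force: 0.0
```

Call:
step_arm([
  [0,1,0],
  [0,1,0],
  [0,1,0],
  [0,1,0],
  [0,1,0],
  [0,1,0],
  [0,1,0],
  [0,1,0],
  [0,1,0],
  [0,0,0],
  [0,0,0],
], turn=[0,0,0,0,0,0,0,0,0,0,0])

```text
time: 69.75
ee_pos: [0.4975, 0.2279, 0.1974]
eef_rot: [0.657, 0.754, -0.0, 0.0]
ft_force: [-0.5, 0.0, 0.3]
width: 0.0873
grip_force: 0.0
```

```bash
python3 - <<'E'
from h import *
for n in ('top','scene'):
    c=camera(n); W=cloud(c)
    P=pts(W,.498,.001,.13,.052,.069);print(n,'frame',len(P),fit(P[:,:2],(.051,.216)),np.median(P[:,2]))
    r=(P[:,:2]-[.498,.0012])@R(7.9); A=np.c_[r,np.ones(len(r))]; print('plane (x slope,y slope,z)',np.linalg.lstsq(A,P[:,2],rcond=None)[0])
    P=pts(W,.498,.001,.06,.074,.095);print('tabs',len(P),fit(P[:,:2],(.062,.026)),((P[:,:2]-[.498,.0012])@R(7.9)).min(0),((P[:,:2]-[.498,.0012])@R(7.9)).max(0))
    W0=np.load(f'{n}0.npz')['W'];P=pts(W0,.498,.001,.13,.052,.069);r=(P[:,:2]-[.498,.0012])@R(7.9); A=np.c_[r,np.ones(len(r))]; print('before',np.linalg.lstsq(A,P[:,2],rcond=None)[0])
    P=pts(W0,.498,.001,.06,.074,.095);print(((P[:,:2]-[.498,.0012])@R(7.9)).min(0),((P[:,:2]-[.498,.0012])@R(7.9)).max(0))
    if n=='top': overlay(c,corners(.498,.0012,7.9,(.051,.216),.062),(160,170,110,75),7,'ov5')
    show([o for o in items(c,W,.006) if o[2]<700 and o[3]<.045 and o[5]<.62])
E
```

```text
top frame 907 (np.float64(0.49652655631355297), np.float64(0.0005224431194470361), np.float64(7.847707728233335), np.float64(0.9846192728364491)) 0.06106512949355958
plane (x slope,y slope,z) [-0.00127143 -0.00047232  0.06084689]
tabs 38 (np.float64(0.4973935333289041), np.float64(-0.0003806621425091964), np.float64(9.531442379691754), np.float64(0.3480829630008053)) [-0.03180883 -0.01370406] [0.02928409 0.01208845]
before [ 0.00745924 -0.00333849  0.06230708]
[-0.03044841 -0.01364835] [0.03048642 0.01220003]
px 218 240 n141 z80 0.0142 med 0.0118 mean 0.3839 -0.0042 rect 0.3837 -0.0055  134x12 @75 [169 168 168]
scene frame 471 (np.float64(0.4987037497110023), np.float64(0.0017383888953979047), np.float64(7.9076115718458135), np.float64(1.515124244739276)) 0.062447740219083725
plane (x slope,y slope,z) [0.00936912 0.00174254 0.06211165]
tabs 28 (np.float64(0.4998944753567218), np.float64(0.0008955445808714146), np.float64(11.34678621912855), np.float64(0.3015058466513699)) [-0.02867239 -0.01151141] [0.03326003 0.01236711]
before [0.01268787 0.00793485 0.06309658]
[-0.02781118 -0.01335996] [0.03290884 0.01259971]
px 217 206 n83 z80 0.0157 med 0.0129 mean 0.3848 -0.0057 rect 0.3849 -0.0042  132x13 @75 [168 169 168]
px 300 274 n67 z80 0.0100 med 0.0079 mean 0.4501 -0.4576 rect 0.4522 -0.4578  41x41 @2 [141  70 191]
px 328 313 n56 z80 0.0101 med 0.0085 mean 0.4246 -0.6288 rect 0.4240 -0.6262  46x28 @20 [ 26 198 196]
```

View pics/ov5.png

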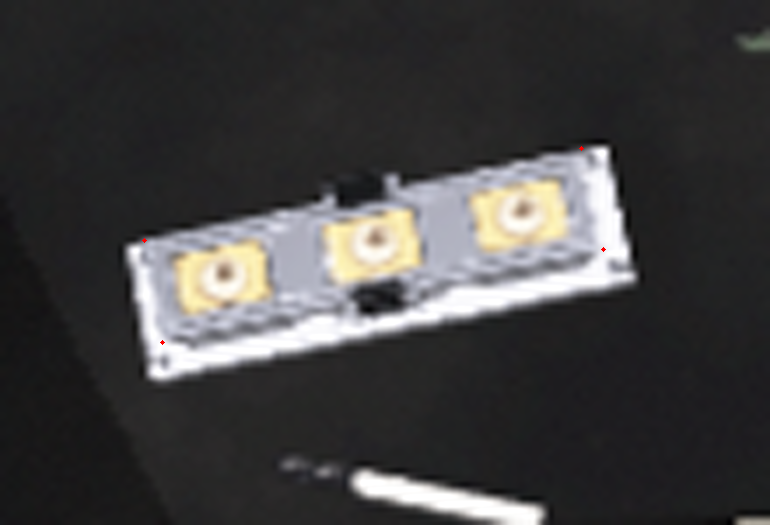

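The frame lies level on the cheeks, centred to about 1 mm. The black tabs at (360,187) and (380,298) span about 61 mm, the same as at the start. A block shows in each window and no plates are left on the bench, so I'm handing in.

```bash
python3 -c "
from bench import *
print(close_job())"
```

```text
the job is handed in; nothing more can be done
None
```

The job is handed in: all three blocks are packed flush, the frame is clipped back on flat with both tabs sprung out, and the spare 10 mm plate is in the tin. My last camera check confirmed this; the judge returned no verdict.

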